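Stack culture dishes on a tilt stand and wedge it up

ROBOT

A 6-joint arm with a two-finger parallel gripper is mounted at the origin on the work surface. World frame = base frame: x ahead of the robot, y to its left, z up, the work surface at z = 0. Lengths are in m, angles in degrees, forces in N, time in s.
With the tool pointing down it reaches from about 0.25 to 0.725 m from the base axis. Payload 9.7 kg.
Tool frame: the origin (TCP) lies between the finger pads; the fingertips stand 11 mm ahead of it and the grasp point (between the pads) lies 8 mm behind it; z points along the fingers, x is the direction in which the jaws open and shut, and the axes are right-handed (so a half turn about z gives the same grasp; the last joint's range is limited). The gripper opens to 85 mm and grips with 20 to 120 N. Pads are 22 mm wide; open, the fingers measure 114 mm over their backs; the gripper's body (76 mm by 85 mm) begins 54 mm behind the grasp point. The pads swing forward as they close: fully open they stand 13 mm farther back than shut.
Start: joints at [-67.953, 4.979, 10.078, 95.1, 0, 90], TCP at [0.206, -0.51, 0.242] pointing down, gripper open.
Joint ranges: [-179.16, 179.16], [-48.56, 103.87], [-65.8, 70.77], [-126.05, 130.52], [-82.76, 87.17], [-180, 180]. Speed limits (degrees/s): [127.2, 127.2, 147.25, 180, 180, 180].

INTERFACE

Orientations are given as [roll, pitch, yaw] about the fixed x, y, z axes, in that order (R = Rz(yaw) Ry(pitch) Rx(roll)).
In Python, from workcell import get_obs, camera, job_done, spotter gives the robot as it stands.
- The arm moves only by the tool play_rows, never from a script. Its argument "rows" is a list of rows, each a list of 3 entries, a list of its own where there are three numbers: the closure, from 0 (fully open) to 1 (shut), then the shift along the tool's x, y, z in cm, then the turn, a rotation vector about the tool's x, y, z in degrees. In form: [[claw, [x, y, z], [wx, wy, wz]], ...]. A call has 1 to 12 rows; each row shifts and turns the pose as measured when the row begins, along the tool's axes as they then stand; what a row does not reach is not made up. A row lasts 1/10 s, in which the tool goes at most 50 mm and 8.59 degrees, less where a joint would pass 70% of its speed; a pose out of reach is approached as far as the arm can. A call is refused whole if a number of a shift passes 5 or a number of a turn 8.59, either way. A call with a gripper value outside its range is refused whole. The fingers move at their own pace and stop on an object; "newtons" is the grip in N (left out, the last holds). Time passes only in rows, so rows that do not move let the fingers close. It gives the time, the measured TCP pose, the force and the opening at its end, in the units of the state.
- get_obs(): the state, without advancing time (a new reading comes with each control period).
- camera(name): name is "scene" or "side" or "wrist"; returns a dict with "img" (420x560x3 uint8, red, green, blue), "intrinsics" (3x3 intrinsics, pixels), "xyz" and "orientation" of the camera in the world. Camera axes: x right, y down, z forward; pixel columns grow to the right and rows downward; lengths in m; the calibration is good to about 2 mm. A picture is of the moment at which its call begins. There is no depth.
- job_done(): hands the job in, once; it reports no verdict.
Trained networks look in a picture, given as the dict that the camera call returned (one of the last four; its "shot" number tells which), for a name from the list of things; names that differ only in an ending like _2 or _b are one class to them, and where a whole thing is asked for, a point or a joint stands for the part that bears it (a point fixed in the world has none). Each returns a list of dicts, best first, with "confidence" (0 to 1); they miss things now and then, are a little off and sometimes report something else, mostly with a low value. They report only what shows in the picture. A call takes as long as a camera call. They do not tell look-alikes from the thing itself.
- spotter.spot_in(picture, thing): "point" ([x, y, z] in m, in world coordinates, good to about 4 mm: the middle of the surface that is visible of it).
- spotter.trace(picture, thing): "pixels" (420x560 bool, what is visible of it).
The state is a dict: "time": time; "q": joint angles; "qd": joint speeds; "joint_efforts": joint torques, N m; "ee_pos": TCP position; "tcp_rot": TCP orientation; "wrist_force": force on the tool from outside, world axes, zero at the start; "torque": the same for the moment, N m; "opening": finger opening in m.
Only numpy, scipy, OpenCV 4.12 (cv2) and the standard library are available. Lean on these libraries where they do the work, as an engineer would, in place of code of your own. Each camera call takes 0.05 s, during which the arm holds its last target.

TASK

Set the yellow-lidded seed dish centred on the round black pad of the tilt stand and the blue-lidded dish centred on top of it, letting go of both. Then push the orange wedge, flat on the table, thin end first under the red bar on the stand's free edge until the bar just lifts, about 6 mm above where it rests, so that condensation runs to one side; finish still holding the wedge there, with the robot touching neither the plate nor the dishes. Leave the jar, white bottle, sprout tray and tweezers where they are.

Things in the scene. Friction and masses are not known exactly. Their poses are not given: they have to be found in the camera images.
- yellow_dish_center (a point): Centre (half-way up) of the closed round seed dish with the yellow lid: 60 mm diameter, 20 mm high, flat top and bottom, 45 g, loose on the table.
- blue_dish_center (a point): The same for the dish with the blue lid: 60 mm diameter, 20 mm high, 45 g.
- pad (a point): Centre of the top face of the round black rubber pad (78 mm diameter, 3 mm high) on the aluminium plate of the tilt stand; at rest it is level, 25 mm above the table. Its x axis lies in the plate and points from the free edge to the hinge, y along the hinge, z up out of the plate. The stand's yaw differs each time.
- lift_bar (a point): Middle of the axis of the red round bar (10 mm diameter, 124 mm long) on the plate's free edge, 75 mm from the pad centre towards the pad's -x. At rest its axis is 16 mm and its underside 11 mm above the table; the space below it is open for 110 mm between the two side rails and 120 mm deep. Same axes as the pad.
- platform: The hinged aluminium plate, 145 mm (free edge to hinge) x 130 mm x 8 mm, underside 14 mm and top 22 mm above the table, about 0.5 kg. Origin on the hinge axis, 16 mm above the table and 145 mm from the bar axis; x axis from free edge to hinge. Rests level under its own weight on the grey base frame fixed to the table, and swings up freely at the bar when something lifts it.
- wedge_grip (a point): Middle of the black square post (25 x 25 mm, from 27 mm to 69 mm above the table; this point at 50 mm) by which the orange wedge is held. The wedge lies flat on the table, 40 mm wide, 0.2 kg; its x axis points to the thin end. Along x from the post axis: block 27 mm high from -21 to +15 mm, then the top slopes straight down (3 in 10) to 3 mm high at the tip, +95 mm. y is across it, z up.
- seed_jar: Bystander: small jar, 44 mm diameter, 65 mm high; origin under its centre.
- spray_bottle: Bystander: white bottle with green cap, 60 mm diameter, 160 mm high; origin under its centre.
- sprout_tray: Bystander: grey tray with green sprouts, 170 x 120 mm, about 90 mm high; origin under its centre.
- tweezers: Bystander: steel tweezers, 120 mm long along x, 4 mm high; origin under the middle.
There are look-alikes about, which are no part of the job. Leave any green or purple look-alike of the part that bears yellow_dish_center alone.

How it is judged (in metres and radians):
On the way, in this order (a step that is already met when the one before it is completed fails the run):
1. the yellow dish lies flat and centred on the pad, let go (horizontal distance between yellow_dish_center and pad below 0.012 m and z of yellow_dish_center in the frame of pad between 0.006 and 0.014 m and contact force between each of the arm, the fingers and yellow_dish below 0.1 N and linear speed of yellow_dish below 0.02 m/s), for 0.2 s.
2. the blue dish lies flat and centred on the yellow one, let go (horizontal distance between yellow_dish_center and pad below 0.012 m and z of yellow_dish_center in the frame of pad between 0.006 and 0.014 m and horizontal distance between blue_dish_center and yellow_dish_center below 0.012 m and z of blue_dish_center in the frame of pad between 0.026 and 0.034 m and contact force between each of the arm, the fingers and blue_dish below 0.1 N and linear speed of blue_dish below 0.02 m/s), for 0.2 s.
3. the held wedge lifts the bar, the stack still in place (horizontal distance between yellow_dish_center and pad below 0.012 m and z of yellow_dish_center in the frame of pad between 0.006 and 0.014 m and horizontal distance between blue_dish_center and yellow_dish_center below 0.012 m and z of blue_dish_center in the frame of pad between 0.026 and 0.034 m and height (world z) of lift_bar between 0.019 and 0.026 m and contact force between wedge and platform above 0.3 N and contact force between the fingers and wedge above 1 N and contact force between each of the fingers, the arm and platform below 0.2 N and angle between wedge_grip's own z axis and vertical below 0.1 rad and height (world z) of wedge_grip below 0.055 m), for 0.3 s.
At the end, for the whole second after the job is handed in: Yellow dish on the pad within 12 mm of its centre, blue on it within 12 mm of the yellow one, both untouched and still; red bar 3 to 10 mm above its rest height, carried by the wedge, which lies flat on the table, still in the gripper's hold; robot off the plate (all of step 3 and contact force between each of the arm, the fingers and yellow_dish below 0.1 N and linear speed of each of yellow_dish, blue_dish below 0.02 m/s and contact force between each of the arm, the fingers and blue_dish below 0.1 N and linear speed of each of wedge, platform below 0.01 m/s); the arm keeps its last pose, push and grip.
It fails at once if a bystander was moved more than 20 mm (distance of any of seed_jar, spray_bottle, sprout_tray, tweezers from where it was at the start of the episode above 0.02 m).
It also fails if it takes over 64 s, if anything falls off the work surface, if the arm or the gripper's body presses on something with over 40 N, if the wrist force passes 120 N, or if a joint passes its speed limit or range.

## Working session

There is one attempt and no reset: what is moved stays moved. The work goes in short steps, Python scripts to look and compute and a tool call to move; the robot and the scene stay as the last step left them, time stands still between calls to the robot, and variables do not carry over. Pictures are saved under pics/ and viewed, and the job is handed in when it is done.

Besides the shell and the picture viewer there is one more tool, called after "Request:" as name(argument=value, ...), one argument or row to a line, values as JSON. play_rows: Moves the arm, as the interface text tells. Its arguments: {"type":"object","properties":{"rows":{"type":"array","items":{"type":"array"}},"newtons":{"type":"number"}},"required":["rows"]}

```bash
ls; mkdir -p pics
python3 - <<'E'
from workcell import get_obs,camera
import cv2,json
o=get_obs();print(o)
for n in ["scene","side","wrist"]:
    c=camera(n);cv2.imwrite(f"pics/a_{n}.png",c["img"][:,:,::-1]);print(n,c["intrinsics"],c["xyz"],c["orientation"])
E
```

```text
pics
{'time': 0.0, 'q': array([-6.79522111e+01,  5.01366624e+00,  1.00361028e+01,  9.50984201e+01,
        8.83043880e-04,  9.00008791e+01]), 'qd': array([ 0.03889571, -0.01081873,  0.02906731,  0.01681611, -0.0274444 ,
        0.0347837 ]), 'joint_efforts': array([-5.63962549e-04, -5.20389032e+01,  4.64800966e+01,  1.61484873e-02,
       -6.43950693e-05, -1.05104218e-05]), 'ee_pos': array([ 0.20639031, -0.50959851,  0.24157319]), 'tcp_rot': array([-1.79999118e+02,  7.59835616e-02, -6.79530902e+01]), 'wrist_force': array([-0.28217934,  0.84358717,  0.48514688]), 'torque': array([-8.78672029e-05,  4.09756051e-02,  6.98064465e-02]), 'opening': 0.08509658549649521}
scene [[438.09851426   0.         277.36999197]
 [  0.         438.09851426 211.37685821]
 [  0.           0.           1.        ]] [ 1.32559446 -0.33901235  0.74885753] [-129.81783768   -0.20188129   62.44649137]
side [[496.08729456   0.         285.08691913]
 [  0.         496.08729456 210.69327653]
 [  0.           0.           1.        ]] [-0.02797133  0.64720704  0.92741291] [-136.5712946     1.03111951 -136.28888261]
wrist [[328.60101661   0.         283.73202066]
 [  0.         328.60101661 204.90158189]
 [  0.           0.           1.        ]] [ 0.26562293 -0.48534052  0.37407038] [ 1.65132407e+02  1.16937933e-01 -6.79656577e+01]
```

View pics/a_scene.png

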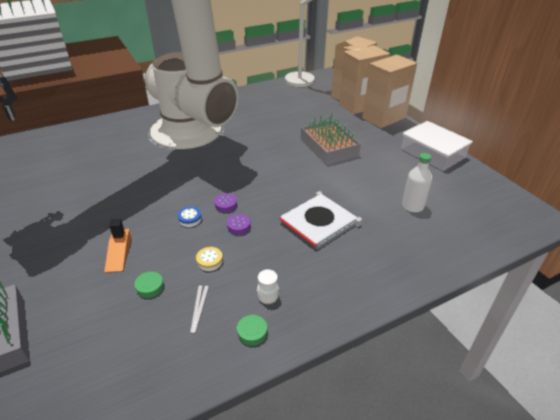

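View pics/a_side.png

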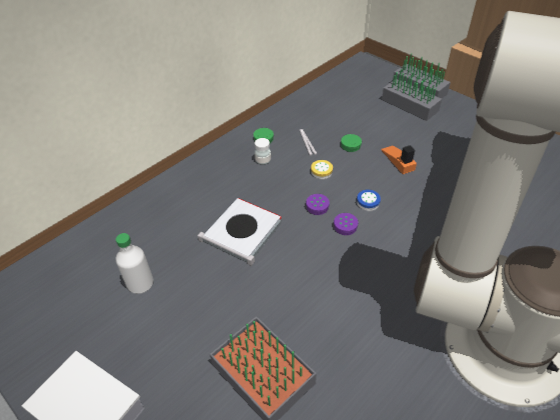

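View pics/a_wrist.png

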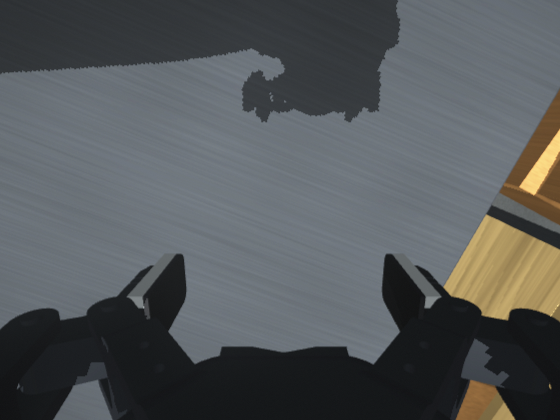

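Candidates in the scene picture: yellow-lid dish (209,258); look-alikes are green (149,285) and (252,330), and purple (226,202) and (239,224). Blue-lid dish is at (189,216), wedge post (117,228), pad (320,216), red bar about (298,233). I'll measure these by silhouette fits.

```bash
cat > h.py <<'E'
import numpy as np,cv2
from scipy.spatial.transform import Rotation as R
from scipy.optimize import minimize
from workcell import get_obs,camera,spotter
def proj(c,P):
    Rm=R.from_euler('xyz',c["orientation"],degrees=True).as_matrix()
    p=(np.asarray(P)-c["xyz"])@Rm
    q=p@np.asarray(c["intrinsics"]).T
    return q[:,:2]/q[:,2:]
def ray(c,uv,z):
    Rm=R.from_euler('xyz',c["orientation"],degrees=True).as_matrix()
    d=Rm@np.linalg.inv(c["intrinsics"])@np.array([uv[0],uv[1],1.])
    return c["xyz"]+d*(z-c["xyz"][2])/d[2]
def cyl(r,z0,z1):
    a=np.linspace(0,2*np.pi,60,endpoint=False)
    return np.vstack([np.c_[r*np.cos(a),r*np.sin(a),0*a+z] for z in (z0,z1)])
def box(x0,x1,y0,y1,z0,z1):
    return np.array([[x,y,z] for x in(x0,x1) for y in(y0,y1) for z in(z0,z1)])
hw=.02
WEDGE=[box(-.0125,.0125,-.0125,.0125,.027,.069),box(-.021,.015,-hw,hw,0,.027),
 np.array([[x,y,z] for y in(-hw,hw) for x,z in((.015,0),(.015,.027),(.095,0),(.095,.003))])]
DISH=[cyl(.03,0,.02)]
def place(part,x,y,yaw):
    c,s=np.cos(yaw),np.sin(yaw);return part@np.array([[c,-s,0],[s,c,0],[0,0,1]]).T+[x,y,0]
def sil(c,parts,x,y,yaw,k=4):
    m=np.zeros((420*k,560*k),np.uint8)
    for p in parts:
        uv=proj(c,place(p,x,y,yaw))
        h=cv2.convexHull(((uv+.5)*k).astype(np.float32).reshape(-1,1,2))
        cv2.fillConvexPoly(m,np.round(h).astype(np.int32),255)
    return cv2.resize(m,(560,420),interpolation=cv2.INTER_AREA)/255.
def fit(cs,ms,parts,x0,yaw=True):
    ms=[m.astype(float) for m in ms]
    def f(v):
        t=0
        for c,m in zip(cs,ms):
            s=sil(c,parts,v[0],v[1],v[2]/5*1 if yaw else 0); t+=np.abs(s-m).sum()/m.sum()
        return t
    x0=list(x0[:2])+([x0[2]*5] if yaw else [])
    n=len(x0);S=np.vstack([x0]+[np.array(x0)+np.eye(n)[i]*(.006 if i<2 else .6) for i in range(n)])
    r=minimize(f,x0,method='Nelder-Mead',options=dict(initial_simplex=S,xatol=1e-4,fatol=1e-4,maxiter=200))
    v=r.x.copy()
    if yaw:v[2]/=5
    return v,r.fun
E
cat > m1.py <<'E'
from h import *
import pickle
cs=[camera("scene"),camera("side")]
out={}
for t in ["yellow_dish_center","blue_dish_center","pad","lift_bar","platform","wedge_grip","seed_jar","spray_bottle","tweezers","sprout_tray"]:
    for c,n in zip(cs,["scene","side"]):
        S=spotter.spot_in(c,t);T=spotter.trace(c,t)
        print(t,n,[(np.round(s["point"],3),round(s["confidence"],2)) for s in S])
        L=[]
        for m in T:
            p=m["pixels"];ys,xs=np.nonzero(p)
            L.append((int(xs.mean()),int(ys.mean()),int(p.sum()),round(m["confidence"],2)))
        print("   masks",L)
        out[t,n]=[m["pixels"] for m in T]
pickle.dump((cs,out),open("m1.pkl","wb"))
E
python3 m1.py
```

```text
yellow_dish_center scene [(array([ 0.548, -0.042,  0.018]), 0.95), (array([ 0.633, -0.151,  0.02 ]), 0.92), (array([ 0.851, -0.15 ,  0.021]), 0.8), (array([ 0.456, -0.039,  0.021]), 0.57), (array([ 0.641, -0.291,  0.019]), 0.56)]
   masks [(238, 224, 429, 0.91), (208, 258, 483, 0.88), (225, 202, 363, 0.87), (148, 284, 566, 0.67), (252, 329, 766, 0.65)]
yellow_dish_center side [(array([ 0.618, -0.143,  0.018]), 0.76), (array([ 0.444, -0.032,  0.025]), 0.76), (array([ 0.839, -0.143,  0.021]), 0.69), (array([ 0.623, -0.288,  0.02 ]), 0.67)]
   masks [(345, 223, 385, 0.8), (317, 204, 417, 0.71), (351, 142, 300, 0.7), (264, 133, 183, 0.65), (321, 169, 328, 0.53)]
blue_dish_center scene [(array([ 0.466, -0.143,  0.014]), 0.55)]
   masks [(189, 216, 386, 0.82)]
blue_dish_center side [(array([ 0.446, -0.132,  0.021]), 0.61)]
   masks [(368, 199, 396, 0.66)]
pad scene [(array([ 0.461, -0.146,  0.014]), 0.43)]
   masks [(317, 219, 2145, 0.65), (208, 258, 501, 0.46)]
pad side [(array([0.619, 0.158, 0.018]), 0.88)]
   masks [(241, 227, 2574, 0.88)]
lift_bar scene []
   masks [(317, 219, 2130, 0.
[... 689 characters left out ...]
eed_jar side [(array([ 0.766, -0.066,  0.042]), 0.81)]
   masks [(262, 150, 369, 0.74), (321, 168, 346, 0.28), (133, 265, 1443, 0.23)]
spray_bottle scene [(array([0.693, 0.396, 0.079]), 0.69)]
   masks [(417, 185, 1148, 0.83), (198, 307, 344, 0.31)]
spray_bottle side [(array([0.66 , 0.42 , 0.098]), 0.56)]
   masks [(133, 265, 1466, 0.72)]
tweezers scene [(array([ 0.739, -0.217, -0.004]), 0.6)]
   masks [(117, 246, 1015, 0.56), (198, 306, 322, 0.54)]
tweezers side [(array([ 0.73 , -0.215,  0.004]), 0.53)]
   masks []
sprout_tray scene [(array([0.348, 0.36 , 0.032]), 0.8)]
   masks [(330, 141, 1829, 0.9)]
sprout_tray side [(array([0.311, 0.378, 0.03 ]), 0.58)]
   masks [(263, 369, 6327, 0.57)]
```

```bash
cat > m2.py <<'E'
from h import *
import pickle
cs,o=pickle.load(open("m1.pkl","rb"))
N=["scene","side"]
def pick(t,n,uv):
    return min(o[t,n],key=lambda m:np.hypot(*(np.array(np.nonzero(m)).mean(1)[::-1]-uv)))
def both(name,ms,parts,x0,yaw):
    for i in (0,1): print(name,N[i],*[np.round(a,4) for a in fit([cs[i]],[ms[i]],parts,x0,yaw)])
    print(name,"both",*[np.round(a,4) for a in fit(cs,ms,parts,x0,yaw)])
both("yellow",[pick("yellow_dish_center","scene",(208,258)),pick("yellow_dish_center","side",(321,169))],DISH,(.625,-.15),False)
both("blue",[o["blue_dish_center",n][0] for n in N],DISH,(.455,-.137),False)
both("wedge",[o["wedge_grip",n][0] for n in N],WEDGE,(.45,-.32,np.radians(-20)),True)
# also neighbours
for nm,a,b,x in [("p1",(238,224),(317,204),(.54,-.04)),("p2",(225,202),(345,223),(.45,-.035)),("g1",(148,284),(351,142),(.63,-.29)),("g2",(252,329),(264,133),(.845,-.147))]:
    print(nm,*[np.round(q,3) for q in fit(cs,[pick("yellow_dish_center","scene",a),pick("yellow_dish_center","side",b)],DISH,x,False)])
PAD=[cyl(.039,.025,.0251)]
pm=[]
for c,n in zip(cs,N):
    m=max((k for k in o["platform",n] if abs(np.nonzero(k)[1].mean()-(317 if n=="scene" else 241))<10),key=lambda k:k.sum())
    k=cv2.convexHull(np.argwhere(m)[:,::-1].astype(np.int32));f=np.zeros(m.shape,np.uint8);cv2.fillConvexPoly(f,k,1)
    im=c["img"].astype(int);g=im.max(2)
    er=cv2.erode(f,np.ones((9,9),np.uint8))
    d=((g<90)&(er>0)).astype(np.uint8)
    nn,l,st,_=cv2.connectedComponentsWithStats(d);j=1+np.argmax(st[1:,4]);pm.append(l==j);print(n,"pad px",st[j])
    fd=cv2.dilate(f,np.ones((9,9),np.uint8))
    r=((im[:,:,0]>1.7*im[:,:,1])&(im[:,:,0]>60)&(fd>0))
    ys,xs=np.nonzero(r);q=np.c_[xs,ys].astype(float);mu=q.mean(0);u,s,vt=np.linalg.svd(q-mu);t=(q-mu)@vt[0]
    P=[ray(c,mu+vt[0]*tt,.017) for tt in (t.min(),t.max())]
    print(n,"red",len(q),np.round(P,4),"mid",np.round(np.mean(P,0),4),"len",np.linalg.norm(P[0]-P[1]),"ang",np.degrees(np.arctan2(*(P[1]-P[0])[1::-1])))
both("pad",pm,PAD,(.62,.156),False)
for c,n,(x,y) in zip(cs,N,[(317,219),(241,227)]):
    cv2.imwrite(f"pics/plat_{n}.png",cv2.resize(c["img"][y-55:y+55,x-70:x+70,::-1],None,fx=5,fy=5,interpolation=cv2.INTER_CUBIC))
c=cs[0]; a=c["img"][170:340,70:290,::-1]; cv2.imwrite("pics/crop1.png",cv2.resize(a,None,fx=3.4,fy=3.4,interpolation=cv2.INTER_CUBIC))
E
python3 m2.py
```

```text
yellow scene [ 0.6186 -0.1477] 0.1244
yellow side [ 0.6211 -0.1527] 0.1353
yellow both [ 0.6187 -0.1494] 0.2875
blue scene [ 0.4526 -0.1391] 0.087
blue side [ 0.4538 -0.1435] 0.1004
blue both [ 0.4536 -0.1412] 0.237
wedge scene [ 0.4604 -0.3172 -0.3903] 0.071
wedge side [ 0.4619 -0.3239 -0.4094] 0.0489
wedge both [ 0.461  -0.3192 -0.3805] 0.2635
p1 [ 0.541 -0.04 ] 0.215
p2 [ 0.443 -0.036] 0.348
g1 [ 0.631 -0.296] 0.287
g2 [ 0.843 -0.144] 0.889
scene pad px [305 207  28  19 402]
scene red 126 [[0.5762 0.0616 0.017 ]
 [0.7034 0.0913 0.017 ]] mid [0.6398 0.0764 0.017 ] len 0.1306200608305488 ang 13.1482869480429
side pad px [226 215  31  23 569]
side red 24 [[0.6991 0.0833 0.017 ]
 [0.5739 0.0572 0.017 ]] mid [0.6365 0.0702 0.017 ] len 0.12788567436862674 ang -168.20993427013602
pad scene [0.6199 0.1525] 0.1973
pad side [0.619  0.1496] 0.0675
pad both [0.6188 0.1504] 0.2687
```

View pics/plat_scene.png

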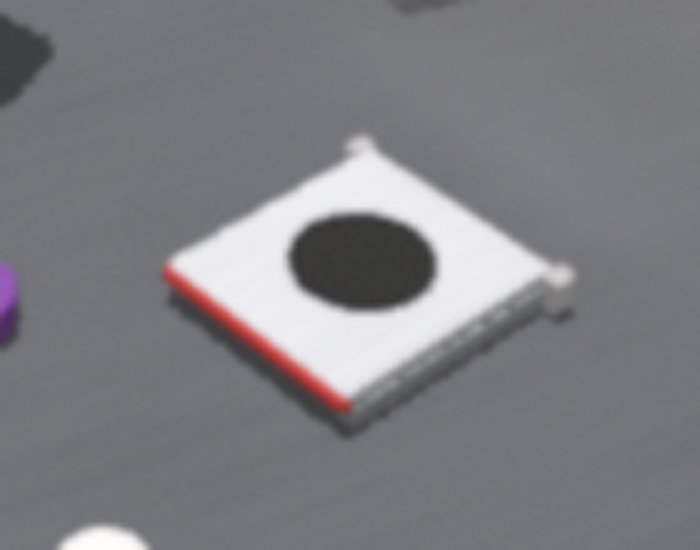

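View pics/crop1.png

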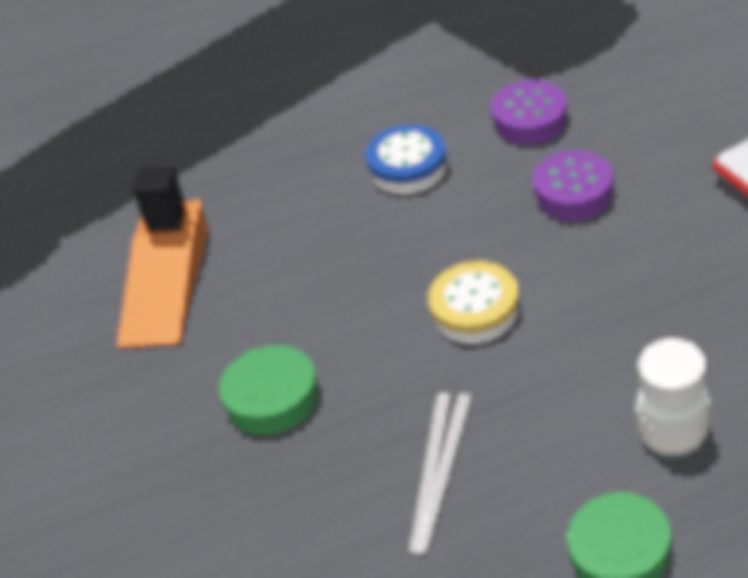

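View pics/plat_side.png

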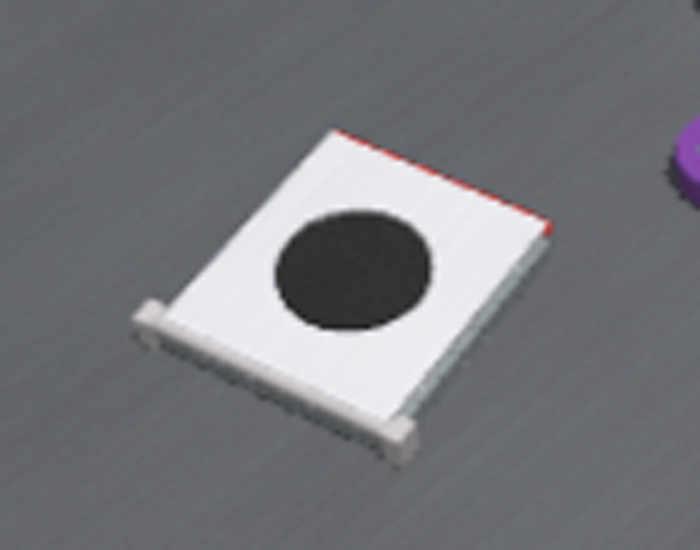

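```bash
cat > plan.py <<'E'
import sys,json
from h import *
# usage: plan.py claw x y z yaw n
def plan(claw,x,y,z,yaw,n):
    o=get_obs();p=np.array(o["ee_pos"]);r=R.from_euler('xyz',o["tcp_rot"],degrees=True)
    tr=R.from_euler('xyz',[180,0,yaw],degrees=True);t=np.array([x,y,z])
    rv=(r.inv()*tr).as_rotvec(degrees=True)
    rows=[]
    for k in range(n):
        m=n-k
        s=r.inv().apply((t-p)/m)*100; w=(r.inv()*tr).as_rotvec(degrees=True)/m
        s=np.round(s,2)+0.;w=np.round(w,1)+0.
        rows.append([claw,s.tolist(),w.tolist()])
        p=p+r.apply(s/100);r=r*R.from_rotvec(w,degrees=True)
    print(json.dumps(rows));print("end",p.round(4),"max",max(max(map(abs,q[1])) for q in rows),max(max(map(abs,q[2])) for q in rows), "t",round(o["time"],2),o["ee_pos"].round(4),o["tcp_rot"].round(1),"op",round(o["opening"],4),"F",o["wrist_force"].round(1))
a=list(map(float,sys.argv[1:]));plan(*a[:5],int(a[5]))
E
python3 plan.py 0 .62 -.15 .15 -14 12
```

```text
[[0.0, [-1.49, -4.32, 0.77], [0.0, 0.0, -4.5]], [0.0, [-1.14, -4.42, 0.77], [0.0, 0.0, -4.5]], [0.0, [-0.79, -4.5, 0.77], [0.0, 0.0, -4.5]], [0.0, [-0.44, -4.55, 0.77], [0.0, 0.0, -4.5]], [0.0, [-0.08, -4.57, 0.77], [0.0, 0.0, -4.5]], [0.0, [0.28, -4.56, 0.77], [0.0, 0.0, -4.5]], [0.0, [0.64, -4.52, 0.77], [0.0, 0.0, -4.5]], [0.0, [0.99, -4.46, 0.77], [0.0, 0.0, -4.5]], [0.0, [1.34, -4.37, 0.77], [0.0, 0.0, -4.5]], [0.0, [1.68, -4.25, 0.77], [0.0, 0.0, -4.5]], [0.0, [2.0, -4.1, 0.77], [0.0, 0.0, -4.5]], [0.0, [2.32, -3.93, 0.76], [0.0, 0.0, -4.4]]]
end [ 0.62 -0.15  0.15] max 4.57 4.5 t 2.25 [ 0.2065 -0.5098  0.2423] [-180.    -0.   -67.9] op 0.0857 F [0.2 0.2 0.5]
```

Request:
play_rows(
  rows=[
    [0, [-1.5, -4.3, 0.77], [0, 0, -4.5]],
    [0, [-1.14, -4.42, 0.77], [0, 0, -4.5]],
    [0, [-0.8, -4.5, 0.77], [0, 0, -4.5]],
    [0, [-0.44, -4.55, 0.77], [0, 0, -4.5]],
    [0, [-0.08, -4.57, 0.77], [0, 0, -4.5]],
    [0, [0.28, -4.56, 0.77], [0, 0, -4.5]],
    [0, [0.64, -4.52, 0.77], [0, 0, -4.5]],
    [0, [1.0, -4.46, 0.77], [0, 0, -4.5]],
    [0, [1.34, -4.37, 0.77], [0, 0, -4.5]],
    [0, [1.68, -4.25, 0.77], [0, 0, -4.5]],
    [0, [2.0, -4.1, 0.77], [0, 0, -4.5]],
    [0, [2.3, -3.9, 0.76], [0, 0, -4.4]],
  ],
)

```text
time: 3.45
ee_pos: [0.627, -0.1352, 0.1475]
tcp_rot: [179.8, -0.3, -12.5]
wrist_force: [0.9, -1.7, 0.2]
opening: 0.0855
```

```bash
python3 plan.py 0 .62 -.15 .15 -14 7
```

```text
[[0.0, [-0.05, 0.23, -0.03], [0.0, 0.0, 0.2]], [0.0, [-0.05, 0.23, -0.04], [0.0, 0.0, 0.2]], [0.0, [-0.05, 0.23, -0.03], [0.0, -0.1, 0.2]], [0.0, [-0.05, 0.23, -0.04], [0.1, 0.0, 0.2]], [0.0, [-0.05, 0.23, -0.03], [0.0, -0.1, 0.2]], [0.0, [-0.05, 0.23, -0.04], [0.1, 0.0, 0.2]], [0.0, [-0.04, 0.22, -0.04], [0.0, -0.1, 0.3]]]
end [ 0.62 -0.15  0.15] max 0.23 0.3 t 3.45 [ 0.627  -0.1352  0.1475] [179.8  -0.3 -12.5] op 0.0855 F [ 0.9 -1.7  0.2]
```

Request:
play_rows(
  rows=[
    [0, [-0.35, 1.5, -0.2], [0, 0, 1.5]],
    [0, [0, 0, 0], [0, 0, 0]],
    [0, [0, 0, 0], [0, 0, 0]],
  ],
)

```text
time: 3.75
ee_pos: [0.6232, -0.1437, 0.1457]
tcp_rot: [179.8, -0.0, -13.5]
wrist_force: [0.3, -0.0, -0.1]
opening: 0.0852
```

```bash
cat > wr.py <<'E'
import sys
from h import *
c=camera("wrist");cv2.imwrite(f"pics/{sys.argv[1]}.png",c["img"][:,:,::-1])
o=get_obs();print(o["ee_pos"].round(4),o["tcp_rot"].round(2),o["time"])
for t in sys.argv[2:]:
    T=spotter.trace(c,t)
    for m in T:
        p=m["pixels"];ys,xs=np.nonzero(p);uv=(xs.mean(),ys.mean())
        print(t,np.round(uv),p.sum(),round(m["confidence"],2))
        if "dish" in t: print("  fit",*[np.round(q,4) for q in fit([c],[p],DISH,ray(c,uv,.012),False)])
E
python3 wr.py w1 yellow_dish_center
```

```text
[ 0.623 -0.144  0.146] [ 1.7984e+02 -5.0000e-02 -1.3510e+01] 3.8
yellow_dish_center [332. 333.] 1899 0.97
  fit [ 0.6313 -0.2946] 0.8922
yellow_dish_center [ 34. 119.] 5067 0.93
  fit [ 0.4411 -0.0351] 0.0311
yellow_dish_center [537. 136.] 3193 0.83
  fit [ 0.8445 -0.1439] 0.0322
yellow_dish_center [281. 205.] 4158 0.8
  fit [ 0.619  -0.1487] 0.0448
yellow_dish_center [145.  93.] 5640 0.71
  fit [ 0.539  -0.0399] 0.0496
```

View pics/w1.png

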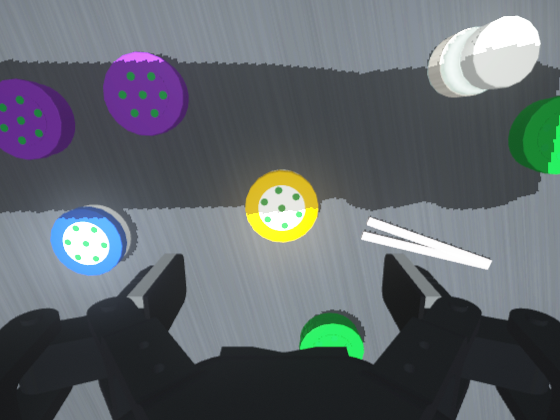

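```bash
python3 plan.py 0 .619 -.149 .04 -14 6
```

```text
[[0.0, [-0.05, 0.09, 1.77], [0.0, 0.0, 0.1]], [0.0, [-0.05, 0.09, 1.77], [0.0, 0.0, 0.1]], [0.0, [-0.05, 0.09, 1.77], [0.0, 0.0, 0.1]], [0.0, [-0.05, 0.09, 1.77], [0.1, 0.0, 0.1]], [0.0, [-0.04, 0.09, 1.78], [0.0, 0.0, 0.0]], [0.0, [-0.05, 0.08, 1.77], [0.1, -0.1, 0.1]]]
end [ 0.619 -0.149  0.04 ] max 1.78 0.1 t 3.85 [ 0.623  -0.1442  0.1463] [ 1.798e+02 -1.000e-01 -1.350e+01] op 0.0854 F [-0.3  0.1 -0.5]
```

Request:
play_rows(
  rows=[
    [0, [-0.05, 0.1, 1.8], [0, 0, 0.1]],
    [0, [-0.05, 0.1, 1.8], [0, 0, 0.1]],
    [0, [-0.05, 0.1, 1.8], [0, 0, 0.1]],
    [0, [-0.05, 0.1, 1.8], [0, 0, 0.1]],
    [0, [-0.05, 0.1, 1.7], [0, 0, 0.1]],
    [0, [-0.05, 0.1, 1.3], [0, 0, 0]],
  ],
)

```text
time: 4.45
ee_pos: [0.6186, -0.1543, 0.0474]
tcp_rot: [179.9, -0.7, -14.4]
wrist_force: [0.5, -0.3, -0.5]
opening: 0.0854
```

```bash
python3 plan.py 0 .619 -.149 .014 -14 3
```

```text
[[0.0, [-0.05, -0.18, 1.11], [0.1, -0.2, -0.1]], [0.0, [-0.04, -0.18, 1.12], [0.0, -0.2, -0.2]], [0.0, [-0.03, -0.17, 1.11], [0.1, -0.3, -0.1]]]
end [ 0.619 -0.149  0.014] max 1.12 0.3 t 4.45 [ 0.6186 -0.1543  0.0474] [179.9  -0.7 -14.4] op 0.0854 F [ 0.5 -0.3 -0.5]
```

Request:
play_rows(
  rows=[
    [0, [-0.05, -0.2, 1.1], [0.1, -0.2, -0.1]],
    [0, [-0.05, -0.2, 1.1], [0, -0.2, -0.1]],
    [0, [-0.03, -0.15, 0.7], [0, -0.3, -0.1]],
    [0, [0, 0, 0], [0, 0, 0]],
  ],
)

```text
time: 4.85
ee_pos: [0.6181, -0.1492, 0.016]
tcp_rot: [180.0, 0.1, -14.2]
wrist_force: [0.2, 0.7, -0.3]
opening: 0.0854
```

```bash
python3 plan.py 0 .619 -.149 .014 -14 1
```

```text
[[0.0, [0.09, -0.05, 0.2], [0.0, 0.1, -0.2]]]
end [ 0.619 -0.149  0.014] max 0.2 0.2 t 4.85 [ 0.6181 -0.1492  0.016 ] [ 1.80e+02  1.00e-01 -1.42e+01] op 0.0854 F [ 0.2  0.7 -0.3]
```

Request:
play_rows(
  rows=[
    [0.5, [0.05, 0, 0.2], [0, 0, 0]],
    [0.5, [0, 0, 0], [0, 0, 0]],
    [0.5, [0, 0, 0], [0, 0, 0]],
    [0.5, [0, 0, 0], [0, 0, 0]],
    [0.5, [0, 0, 0], [0, 0, 0]],
    [0.5, [0, 0, 0], [0, 0, 0]],
  ],
  newtons=30,
)

```text
time: 5.45
ee_pos: [0.6199, -0.1494, 0.0159]
tcp_rot: [180.0, -0.1, -14.2]
wrist_force: [0.2, 0.2, -0.3]
opening: 0.0588
```

```bash
python3 plan.py 0.5 .619 -.149 .12 -14 5;python3 wr.py w2
```

```text
[[0.5, [-0.02, 0.0, -2.08], [0.0, 0.0, 0.0]], [0.5, [-0.02, 0.0, -2.08], [0.0, 0.0, 0.0]], [0.5, [-0.02, 0.0, -2.08], [0.0, 0.0, -0.1]], [0.5, [-0.01, 0.0, -2.09], [0.0, 0.0, 0.0]], [0.5, [-0.02, -0.01, -2.08], [0.0, -0.1, -0.1]]]
end [ 0.619 -0.149  0.12 ] max 2.09 0.1 t 5.45 [ 0.6199 -0.1494  0.0159] [ 1.80e+02 -1.00e-01 -1.42e+01] op 0.0588 F [ 0.2  0.2 -0.3]
[ 0.6199 -0.1494  0.0159] [ 1.7996e+02 -6.0000e-02 -1.4190e+01] 5.5
```

View pics/w2.png

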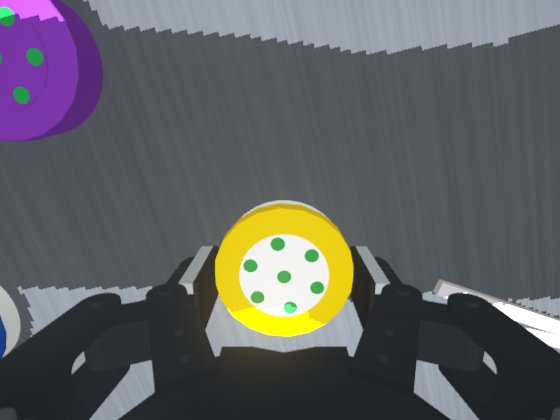

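Request:
play_rows(
  rows=[
    [0.6, [0, 0, -2.1], [0, 0, 0]],
    [0.6, [0, 0, -3], [0, 0, 0]],
    [0.6, [0, 0, -3], [0, 0, 0]],
    [0.6, [0, 0, -1], [0, 0, 0]],
  ],
)

```text
time: 5.9
ee_pos: [0.6181, -0.149, 0.1067]
tcp_rot: [180.0, 0.3, -14.2]
wrist_force: [-0.1, -0.3, 0.7]
opening: 0.0583
```

```bash
python3 plan.py 0.6 .619 .151 .12 12.5 8
```

```text
[[0.6, [-0.91, -3.64, -0.16], [0.0, 0.0, -3.3]], [0.6, [-0.7, -3.68, -0.16], [0.0, 0.0, -3.3]], [0.6, [-0.49, -3.72, -0.17], [0.0, 0.0, -3.3]], [0.6, [-0.27, -3.74, -0.16], [0.0, 0.1, -3.4]], [0.6, [-0.05, -3.75, -0.17], [0.0, 0.0, -3.3]], [0.6, [0.17, -3.74, -0.16], [0.0, 0.1, -3.4]], [0.6, [0.39, -3.73, -0.17], [0.0, 0.0, -3.3]], [0.6, [0.61, -3.7, -0.16], [0.0, 0.1, -3.4]]]
end [0.619 0.151 0.12 ] max 3.75 3.4 t 5.9 [ 0.6181 -0.149   0.1067] [180.    0.3 -14.2] op 0.0583 F [-0.1 -0.3  0.7]
```

Request:
play_rows(
  rows=[
    [0.6, [-0.6, -2.5, -0.16], [0, 0, -3.3]],
    [0.6, [-0.7, -3.7, -0.16], [0, 0, -3.3]],
    [0.6, [-0.5, -3.7, -0.17], [0, 0, -3.3]],
    [0.6, [-0.27, -3.7, -0.16], [0, 0.1, -3.4]],
    [0.6, [-0.05, -3.75, -0.17], [0, 0, -3.3]],
    [0.6, [0.17, -3.75, -0.16], [0, 0.1, -3.4]],
    [0.6, [0.4, -3.7, -0.17], [0, 0, -3.3]],
    [0.6, [0.5, -2.5, -0.16], [0, 0.1, -3.4]],
    [0.6, [0.2, -1.2, 0], [0, 0, 0]],
  ],
)

```text
time: 6.8
ee_pos: [0.6176, 0.1465, 0.1148]
tcp_rot: [180.0, 0.0, 13.3]
wrist_force: [-1.0, 0.3, -0.4]
opening: 0.0582
```

```bash
python3 plan.py 0.6 .619 .151 .12 12.5 2; python3 wr.py w3
```

```text
[[0.6, [0.12, -0.2, -0.26], [0.0, 0.0, 0.4]], [0.6, [0.12, -0.2, -0.26], [0.0, 0.0, 0.4]]]
end [0.619 0.151 0.12 ] max 0.26 0.4 t 6.8 [0.6176 0.1465 0.1148] [180.    0.   13.3] op 0.0582 F [-1.   0.3 -0.4]
[0.6172 0.1475 0.1145] [-1.7999e+02  8.0000e-02  1.3200e+01] 6.85
```

View pics/w3.png

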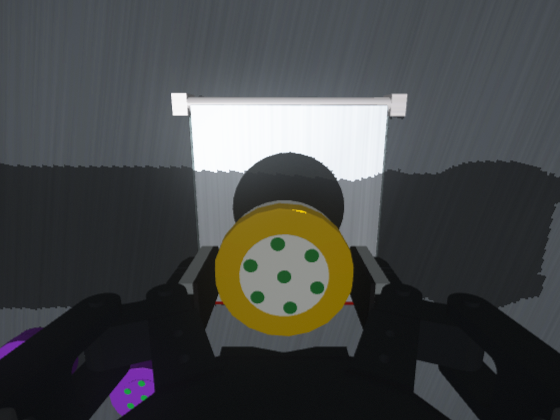

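Run:
```python
from h import *
c=camera("wrist")
def g(u,v,z):return ray(c,(u,v),z)
print("pad L/R",g(233.5,207,.025).round(4),g(344,207,.025).round(4),"dist",np.linalg.norm(g(233.5,207,.025)-g(344,207,.025)))
top=g(288.5,153,.025);print("top",top)
for a in (12.5,13.2):
    d=np.array([-np.sin(np.radians(a)),np.cos(np.radians(a)),0]);print(a,(top-.039*d).round(4))
# dark circle edge points by image: dark pad mask above the dish
g_=c["img"].max(2); 
for v in (160,170,180,190,200,210): 
    xs=np.nonzero(g_[v,200:380]<75)[0]+200; print(v,xs.min() if len(xs) else None,xs.max() if len(xs) else None)
L=[];Rr=[]
P=[g(180,104,.02),g(398,104,.02)];print("hinge posts",np.round(P,4),np.degrees(np.arctan2(*(P[1]-P[0])[1::-1])))
P=[g(217,303,.016),g(351,303,.016)];print("red bits",np.round(P,4),np.degrees(np.arctan2(*(P[1]-P[0])[1::-1])))
P=[g(190,110,.022),g(198,240,.022)];print("left edge",np.round(P,4),np.degrees(np.arctan2(*(P[0]-P[1])[1::-1])))
P=[g(386,110,.022),g(379,240,.022)];print("right edge",np.round(P,4),np.degrees(np.arctan2(*(P[0]-P[1])[1::-1])))
```

```text
pad L/R [0.5809 0.1439 0.025 ] [0.6562 0.1615 0.025 ] dist 0.07734887395501247
top [0.60970091 0.18918332 0.025     ]
12.5 [0.6181 0.1511 0.025 ]
13.2 [0.6186 0.1512 0.025 ]
160 296 312
170 264 326
180 242 335
190 237 340
200 234 343
210 233 343
hinge posts [[0.5326 0.2036 0.02  ]
 [0.6729 0.2365 0.02  ]] 13.181389139501835
red bits [[0.5823 0.061  0.016 ]
 [0.6854 0.0851 0.016 ]] 13.186274935654337
left edge [[0.5402 0.2014 0.022 ]
 [0.5602 0.1126 0.022 ]] 102.65390700107143
right edge [[0.6657 0.2308 0.022 ]
 [0.6886 0.1427 0.022 ]] 104.549974295659
```

```bash
python3 plan.py 0.6 .6185 .1515 .055 13.2 4
```

```text
[[0.6, [0.06, -0.14, 1.49], [0.0, 0.0, 0.0]], [0.6, [0.06, -0.13, 1.49], [0.0, 0.0, 0.0]], [0.6, [0.07, -0.14, 1.49], [0.0, 0.0, 0.0]], [0.6, [0.06, -0.13, 1.49], [0.0, 0.1, -0.1]]]
end [0.6185 0.1515 0.055 ] max 1.49 0.1 t 6.9 [0.6174 0.1457 0.1146] [1.80e+02 1.00e-01 1.31e+01] op 0.0589 F [-0.4 -0.2 -0.9]
```

Request:
play_rows(
  rows=[
    [0.6, [0.06, -0.13, 1.5], [0, 0, 0]],
    [0.6, [0.06, -0.13, 1.5], [0, 0, 0]],
    [0.6, [0.06, -0.13, 1.5], [0, 0, 0]],
    [0.6, [0.06, -0.13, 1.2], [0, 0, 0]],
    [0.6, [0, 0, 0], [0, 0, 0]],
  ],
)

```text
time: 7.4
ee_pos: [0.6176, 0.1462, 0.0495]
tcp_rot: [179.9, 0.3, 12.6]
wrist_force: [-0.4, 1.5, -1.6]
opening: 0.0589
```

```bash
python3 plan.py 0.6 .6185 .1515 .042 13.2 2
```

```text
[[0.6, [0.1, -0.25, 0.37], [0.0, 0.2, -0.3]], [0.6, [0.11, -0.25, 0.38], [0.1, 0.1, -0.3]]]
end [0.6185 0.1515 0.042 ] max 0.38 0.3 t 7.4 [0.6176 0.1462 0.0495] [179.9   0.3  12.6] op 0.0589 F [-0.4  1.5 -1.6]
```

Request:
play_rows(
  rows=[
    [0.6, [0.1, -0.4, 0.2], [0, 0.2, 0]],
    [0.6, [0.05, -0.25, 0.25], [0, 0, 0]],
    [0.6, [0, 0, 0], [0, 0, 0]],
  ],
)

```text
time: 7.7
ee_pos: [0.6178, 0.1523, 0.0446]
tcp_rot: [179.9, 0.1, 12.5]
wrist_force: [-0.8, -0.1, -0.7]
opening: 0.0586
```

```bash
python3 plan.py 0.6 .6185 .1515 .042 13.2 2
```

```text
[[0.6, [0.02, 0.05, 0.13], [0.0, 0.1, -0.4]], [0.6, [0.03, 0.04, 0.13], [0.1, 0.0, -0.3]]]
end [0.6185 0.1515 0.042 ] max 0.13 0.4 t 7.7 [0.6178 0.1523 0.0446] [1.799e+02 1.000e-01 1.250e+01] op 0.0586 F [-0.8 -0.1 -0.7]
```

Request:
play_rows(
  rows=[
    [0.6, [0, 0.05, 0.2], [0, 0, 0]],
    [0.6, [0, 0, 0.15], [0, 0, 0]],
    [0.6, [0, 0, 0], [0, 0, 0]],
  ],
)

```text
time: 8.0
ee_pos: [0.6186, 0.1522, 0.0422]
tcp_rot: [179.9, -0.0, 12.5]
wrist_force: [0.0, 0.0, -0.2]
opening: 0.0587
```

Open slowly with rows, then retreat.

Request:
play_rows(
  rows=[
    [0.6, [0, 0, 0.1], [0, 0, 0]],
    [0.25, [0, 0, 0], [0, 0, 0]],
    [0, [0, 0, 0], [0, 0, 0]],
    [0, [0, 0, 0], [0, 0, 0]],
    [0, [0, 0, 0], [0, 0, 0]],
    [0, [0, 0, 0], [0, 0, 0]],
    [0, [0, 0, 0], [0, 0, 0]],
  ],
)

```text
time: 8.7
ee_pos: [0.6191, 0.1522, 0.0419]
tcp_rot: [179.9, -0.1, 12.5]
wrist_force: [-0.1, -0.3, 0.1]
opening: 0.0853
```

Request:
play_rows(
  rows=[
    [0, [0, 0, -1], [0, 0, 0]],
    [0, [0, 0, -2.5], [0, 0, 0]],
    [0, [0, 0, -3.5], [0, 0, 0]],
    [0, [0, 0, -3], [0, 0, 0]],
    [0, [0, 0, -1], [0, 0, 0]],
  ],
)

```text
time: 9.2
ee_pos: [0.6174, 0.152, 0.1559]
tcp_rot: [179.9, 0.1, 12.5]
wrist_force: [-0.2, 0.7, 0.5]
opening: 0.0856
```

```bash
python3 wr.py w4; python3 plan.py 0 .453 -.141 .14 -18 10
```

```text
[0.6177 0.1521 0.1565] [1.799e+02 6.000e-02 1.250e+01] 9.25
[[0.0, [-2.24, 2.5, 0.17], [0.0, 0.0, 3.0]], [0.0, [-2.11, 2.62, 0.17], [0.0, 0.0, 3.1]], [0.0, [-1.96, 2.73, 0.17], [0.0, 0.0, 3.0]], [0.0, [-1.82, 2.83, 0.17], [0.0, 0.0, 3.1]], [0.0, [-1.66, 2.92, 0.17], [0.0, 0.0, 3.0]], [0.0, [-1.51, 3.0, 0.17], [0.0, 0.0, 3.1]], [0.0, [-1.34, 3.08, 0.17], [0.0, 0.0, 3.0]], [0.0, [-1.18, 3.15, 0.17], [0.0, 0.0, 3.1]], [0.0, [-1.01, 3.21, 0.18], [0.1, 0.0, 3.0]], [0.0, [-0.84, 3.26, 0.17], [0.0, 0.0, 3.1]]]
end [ 0.453 -0.141  0.14 ] max 3.26 3.1 t 9.25 [0.6177 0.1521 0.1565] [1.799e+02 1.000e-01 1.250e+01] op 0.0854 F [-0.7 -0.3  1.5]
```

View pics/w4.png

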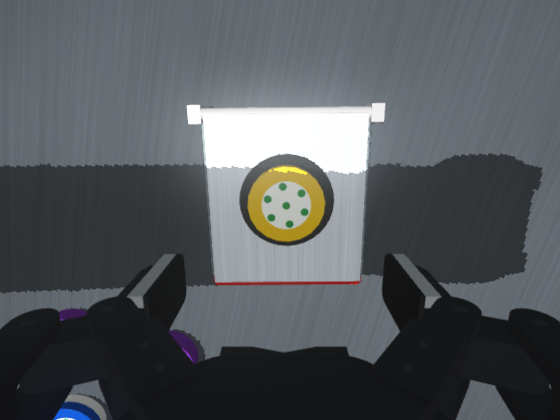

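Run:
```python
from h import *
c=camera("wrist")
print(ray(c,(286,204),.045).round(4), ray(c,(287,199.5),.025).round(4))
b=c["img"].astype(int)
m=(b[:,:,0]>1.7*b[:,:,1])&(b[:,:,0]>80); ys,xs=np.nonzero(m[260:300]);ys+=260
k=np.polyfit(xs,ys,1);P=[ray(c,(x,np.polyval(k,x)),.018) for x in (xs.min(),xs.max())]
print(np.round(P,4),np.mean(P,0).round(4),np.degrees(np.arctan2(*(P[1]-P[0])[1::-1])),np.linalg.norm(P[1]-P[0]))
```

```text
[0.6182 0.1533 0.045 ] [0.6195 0.1521 0.025 ]
[[0.5713 0.0593 0.018 ]
 [0.7008 0.0891 0.018 ]] [0.636  0.0742 0.018 ] 12.976648167731412 0.1329182195897294
```

Request:
play_rows(
  rows=[
    [0, [-1.5, 1.7, 0.1], [0, 0, 3]],
    [0, [-2.1, 2.6, 0.17], [0, 0, 3]],
    [0, [-2, 2.7, 0.17], [0, 0, 3]],
    [0, [-1.8, 2.8, 0.17], [0, 0, 3]],
    [0, [-1.7, 2.9, 0.17], [0, 0, 3]],
    [0, [-1.5, 3, 0.17], [0, 0, 3]],
    [0, [-1.35, 3.1, 0.17], [0, 0, 3]],
    [0, [-1.2, 3.15, 0.17], [0, 0, 3]],
    [0, [-1, 3.2, 0.17], [0, 0, 3]],
    [0, [-0.6, 2.3, 0.17], [0, 0, 3]],
    [0, [-0.3, 1, 0], [0, 0, 0.5]],
  ],
)

```text
time: 10.4
ee_pos: [0.4422, -0.1377, 0.1196]
tcp_rot: [179.5, 1.3, -19.0]
wrist_force: [0.3, 0.1, -0.1]
opening: 0.0851
```

```bash
python3 wr.py w5 blue_dish_center; python3 plan.py 0 .453 -.141 .05 -18 5
```

```text
[ 0.4418 -0.1381  0.1197] [179.45   1.37 -18.99] 10.45
blue_dish_center [303. 205.] 5126 0.56
  fit [ 0.4522 -0.1408] 0.0458
[[0.0, [0.25, -0.01, 1.4], [0.1, 0.3, -0.2]], [0.0, [0.24, 0.0, 1.4], [0.1, 0.3, -0.2]], [0.0, [0.24, 0.0, 1.4], [0.1, 0.2, -0.2]], [0.0, [0.23, 0.0, 1.4], [0.1, 0.3, -0.2]], [0.0, [0.23, 0.01, 1.39], [0.1, 0.2, -0.1]]]
end [ 0.453 -0.141  0.05 ] max 1.4 0.3 t 10.5 [ 0.4428 -0.1372  0.1201] [179.5   1.3 -18.9] op 0.0854 F [ 1.5  0.9 -0.3]
```

View pics/w5.png

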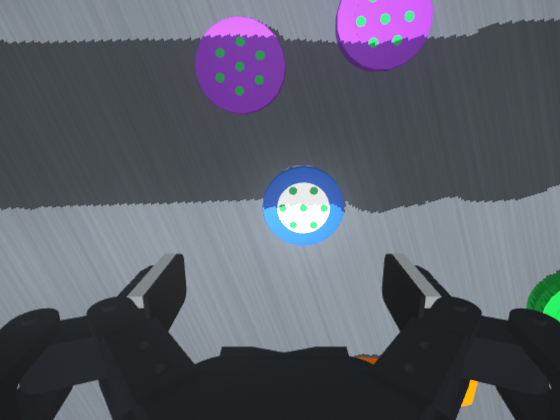

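Yellow is centred on the pad to about 1–2 mm. Blue shows at (303,205), and the fit gives (.452,-.141), which agrees with the fixed cameras.

Request:
play_rows(
  rows=[
    [0, [0.3, 0, 1.2], [0.1, 0.3, -0.1]],
    [0, [0.25, 0, 1.4], [0.1, 0.3, 0]],
    [0, [0.2, 0, 1.4], [0.1, 0.2, 0]],
    [0, [0.2, 0, 1.4], [0.1, 0.3, 0]],
    [0, [0.2, 0, 1.0], [0.1, 0.2, 0]],
    [0, [0, 0, 0], [0, 0, 0]],
  ],
)

```text
time: 11.1
ee_pos: [0.4556, -0.1361, 0.048]
tcp_rot: [-179.9, 0.1, -18.1]
wrist_force: [-0.1, 0.4, -0.2]
opening: 0.0854
```

```bash
python3 plan.py 0 .4525 -.141 .016 -18 3
```

```text
[[0.0, [-0.05, 0.19, 1.07], [0.0, 0.0, 0.0]], [0.0, [-0.05, 0.19, 1.07], [-0.1, 0.0, -0.1]], [0.0, [-0.04, 0.19, 1.06], [0.0, 0.1, 0.0]]]
end [ 0.4525 -0.141   0.016 ] max 1.07 0.1 t 11.1 [ 0.4556 -0.1361  0.048 ] [-1.799e+02  1.000e-01 -1.810e+01] op 0.0854 F [-0.1  0.4 -0.2]
```

Request:
play_rows(
  rows=[
    [0, [-0.1, 0.3, 0.9], [0, 0, 0]],
    [0, [-0.05, 0.25, 1.1], [0, 0, 0]],
    [0, [-0.05, 0.2, 0.8], [0, 0, 0]],
    [0, [0, 0, 0], [0, 0, 0]],
  ],
)

```text
time: 11.5
ee_pos: [0.4517, -0.1423, 0.0178]
tcp_rot: [-179.9, 0.0, -18.0]
wrist_force: [0.2, -0.6, -0.7]
opening: 0.0857
```

```bash
python3 plan.py 0 .4525 -.141 .016 -18 2
```

```text
[[0.0, [0.02, -0.07, 0.09], [-0.1, 0.0, 0.0]], [0.0, [0.02, -0.08, 0.09], [0.0, 0.0, 0.0]]]
end [ 0.4525 -0.141   0.016 ] max 0.09 0.1 t 11.5 [ 0.4517 -0.1423  0.0178] [-179.9    0.   -18. ] op 0.0857 F [ 0.2 -0.6 -0.7]
```

Request:
play_rows(
  rows=[
    [0, [0.05, -0.15, 0.2], [0, 0, 0]],
    [0.6, [0, 0, 0.05], [0, 0, 0]],
    [0.6, [0, 0, 0], [0, 0, 0]],
    [0.6, [0, 0, 0], [0, 0, 0]],
    [0.6, [0, 0, 0], [0, 0, 0]],
    [0.6, [0, 0, 0], [0, 0, 0]],
    [0.6, [0, 0, 0], [0, 0, 0]],
  ],
)

```text
time: 12.2
ee_pos: [0.4536, -0.1413, 0.0166]
tcp_rot: [-179.9, -0.1, -18.0]
wrist_force: [-0.2, -0.1, -0.6]
opening: 0.0581
```

```bash
python3 wr.py w6; python3 plan.py 0.6 .4525 -.141 .016 -18 2
```

```text
[ 0.4536 -0.1413  0.0166] [-1.7988e+02 -9.0000e-02 -1.8050e+01] 12.25
[[0.6, [-0.06, 0.0, 0.03], [-0.1, 0.0, 0.0]], [0.6, [-0.05, 0.0, 0.03], [0.0, -0.1, 0.0]]]
end [ 0.4525 -0.141   0.016 ] max 0.06 0.1 t 12.25 [ 0.4536 -0.1413  0.0166] [-1.799e+02 -1.000e-01 -1.800e+01] op 0.0584 F [-0.2  0.6 -1.1]
```

View pics/w6.png

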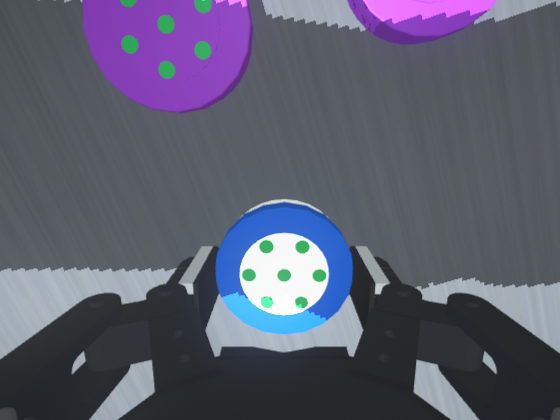

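Gripped, same as before. Lift and carry.

Request:
play_rows(
  rows=[
    [0.6, [0, 0, -1.5], [0, 0, 0]],
    [0.6, [0, 0, -3], [0, 0, 0]],
    [0.6, [0, 0, -3.5], [0, 0, 0]],
    [0.6, [0, 0, -3], [0, 0, 0]],
    [0.6, [0, 0, -1], [0, 0, 0]],
  ],
)

```text
time: 12.75
ee_pos: [0.4515, -0.1409, 0.1378]
tcp_rot: [-179.9, 0.2, -18.0]
wrist_force: [1.1, -0.0, -0.5]
opening: 0.0588
```

```bash
python3 plan.py 0.6 .6185 .1525 .13 12.8 11
```

```text
[[0.6, [0.62, -3.01, 0.07], [0.0, 0.0, -2.8]], [0.6, [0.76, -2.97, 0.07], [0.0, 0.0, -2.8]], [0.6, [0.91, -2.93, 0.08], [0.0, 0.0, -2.8]], [0.6, [1.05, -2.88, 0.07], [0.0, 0.0, -2.8]], [0.6, [1.19, -2.83, 0.08], [0.0, 0.0, -2.8]], [0.6, [1.33, -2.77, 0.07], [0.0, 0.0, -2.8]], [0.6, [1.46, -2.7, 0.08], [0.0, 0.0, -2.8]], [0.6, [1.59, -2.63, 0.07], [-0.1, 0.0, -2.8]], [0.6, [1.72, -2.54, 0.07], [0.0, 0.1, -2.8]], [0.6, [1.84, -2.46, 0.08], [-0.1, 0.0, -2.8]], [0.6, [1.95, -2.36, 0.07], [0.0, 0.1, -2.8]]]
end [0.6185 0.1525 0.13  ] max 3.01 2.8 t 12.75 [ 0.4515 -0.1409  0.1378] [-179.9    0.2  -18. ] op 0.0588 F [ 1.1 -0.  -0.5]
```

Request:
play_rows(
  rows=[
    [0.6, [0.4, -2, 0.07], [0, 0, -2.8]],
    [0.6, [0.76, -3, 0.07], [0, 0, -2.8]],
    [0.6, [0.9, -2.9, 0.08], [0, 0, -2.8]],
    [0.6, [1.05, -2.9, 0.07], [0, 0, -2.8]],
    [0.6, [1.2, -2.8, 0.08], [0, 0, -2.8]],
    [0.6, [1.3, -2.8, 0.07], [0, 0, -2.8]],
    [0.6, [1.45, -2.7, 0.08], [0, 0, -2.8]],
    [0.6, [1.6, -2.6, 0.07], [-0.1, 0, -2.8]],
    [0.6, [1.7, -2.55, 0.07], [0, 0.1, -2.8]],
    [0.6, [1.8, -2.45, 0.08], [-0.1, 0, -2.8]],
    [0.6, [1.5, -1.6, 0], [0, 0.1, -2]],
    [0.6, [0.4, -0.6, 0], [0, 0, 0]],
  ],
)

```text
time: 13.95
ee_pos: [0.6141, 0.1531, 0.1198]
tcp_rot: [179.9, 0.4, 13.0]
wrist_force: [-1.7, -0.4, -0.6]
opening: 0.0584
```

```bash
python3 plan.py 0.6 .6185 .1525 .085 12.8 4
```

```text
[[0.6, [0.11, 0.04, 0.87], [0.0, 0.1, 0.0]], [0.6, [0.11, 0.04, 0.87], [0.0, 0.1, 0.1]], [0.6, [0.11, 0.04, 0.87], [0.0, 0.1, 0.0]], [0.6, [0.1, 0.04, 0.86], [0.1, 0.1, 0.1]]]
end [0.6185 0.1525 0.085 ] max 0.87 0.1 t 13.95 [0.6141 0.1531 0.1198] [179.9   0.4  13. ] op 0.0584 F [-1.7 -0.4 -0.6]
```

Request:
play_rows(
  rows=[
    [0.6, [0.11, 0.04, 0.8], [0, 0.1, 0]],
    [0.6, [0.1, 0.04, 0.9], [0, 0.1, 0]],
    [0.6, [0.1, 0.04, 0.9], [0, 0.1, 0]],
    [0.6, [0.1, 0.04, 0.7], [0, 0.1, 0]],
    [0.6, [0, 0, 0], [0, 0, 0]],
  ],
)

```text
time: 14.45
ee_pos: [0.6165, 0.1497, 0.081]
tcp_rot: [179.9, 0.2, 12.8]
wrist_force: [-0.0, -0.4, -0.2]
opening: 0.0585
```

```bash
python3 wr.py w7; python3 plan.py 0.6 .6182 .1525 .062 12.8 4
```

```text
[0.6166 0.1498 0.0817] [179.9    0.2   12.75] 14.5
[[0.6, [0.05, -0.06, 0.49], [0.0, 0.0, 0.0]], [0.6, [0.06, -0.06, 0.49], [0.0, 0.1, 0.0]], [0.6, [0.05, -0.06, 0.49], [0.1, 0.0, 0.0]], [0.6, [0.06, -0.05, 0.49], [0.0, 0.1, 0.0]]]
end [0.6182 0.1525 0.062 ] max 0.49 0.1 t 14.5 [0.6166 0.1498 0.0817] [179.9   0.2  12.8] op 0.059 F [-0.  -0.  -0.3]
```

View pics/w7.png

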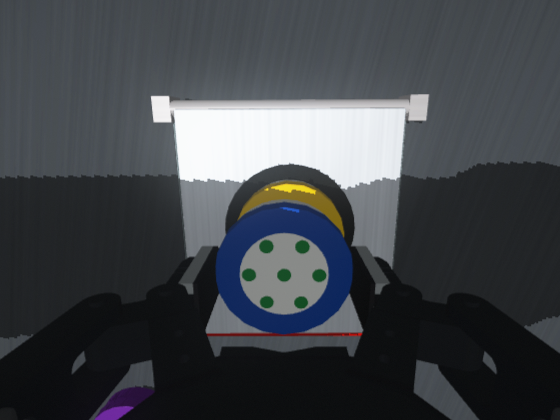

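Request:
play_rows(
  rows=[
    [0.6, [0.1, -0.15, 0.4], [0, 0, 0]],
    [0.6, [0.08, -0.1, 0.5], [0, 0, 0]],
    [0.6, [0.05, -0.06, 0.5], [0, 0, 0]],
    [0.6, [0.05, 0, 0.3], [0, 0, 0]],
    [0.6, [0, 0, 0], [0, 0, 0]],
  ],
)

```text
time: 15.0
ee_pos: [0.6194, 0.1534, 0.0646]
tcp_rot: [179.9, 0.1, 12.7]
wrist_force: [-0.7, 0.5, 0.7]
opening: 0.0586
```

```bash
python3 plan.py 0.6 .6182 .1525 .062 12.8 1
```

```text
[[0.6, [-0.13, 0.06, 0.26], [0.1, 0.1, -0.1]]]
end [0.6182 0.1525 0.062 ] max 0.26 0.1 t 15.0 [0.6194 0.1534 0.0646] [1.799e+02 1.000e-01 1.270e+01] op 0.0586 F [-0.7  0.5  0.7]
```

Request:
play_rows(
  rows=[
    [0.6, [-0.1, 0.05, 0.2], [0, 0, 0]],
    [0.6, [0, 0, 0.1], [0, 0, 0]],
    [0.6, [0, 0, 0.05], [0, 0, 0]],
    [0.6, [0, 0, 0], [0, 0, 0]],
  ],
)

```text
time: 15.4
ee_pos: [0.6186, 0.1527, 0.0612]
tcp_rot: [179.9, 0.0, 12.7]
wrist_force: [-1.0, 0.1, -1.0]
opening: 0.0582
```

Request:
play_rows(
  rows=[
    [0.25, [0, 0, 0], [0, 0, 0]],
    [0, [0, 0, 0], [0, 0, 0]],
    [0, [0, 0, 0], [0, 0, 0]],
    [0, [0, 0, 0], [0, 0, 0]],
    [0, [0, 0, 0], [0, 0, 0]],
    [0, [0, 0, 0], [0, 0, 0]],
  ],
)

```text
time: 16.0
ee_pos: [0.6189, 0.1527, 0.0617]
tcp_rot: [179.9, -0.0, 12.7]
wrist_force: [-0.8, 0.2, -0.9]
opening: 0.0853
```

Request:
play_rows(
  rows=[
    [0, [0, 0, -1], [0, 0, 0]],
    [0, [0, 0, -2.5], [0, 0, 0]],
    [0, [0, 0, -3.5], [0, 0, 0]],
    [0, [0, 0, -3], [0, 0, 0]],
    [0, [0, 0, -1], [0, 0, 0]],
  ],
)

```text
time: 16.5
ee_pos: [0.6174, 0.1526, 0.1756]
tcp_rot: [179.9, 0.2, 12.7]
wrist_force: [1.1, 0.3, 0.5]
opening: 0.0856
```

```bash
python3 wr.py w8; python3 plan.py 0 .461 -.32 .2 -112.6 12
```

```text
[0.6177 0.1527 0.1761] [1.7989e+02 1.5000e-01 1.2710e+01] 16.55
[[0.0, [-2.14, 3.56, -0.19], [0.0, 0.0, 10.4]], [0.0, [-1.46, 3.88, -0.19], [0.0, 0.0, 10.4]], [0.0, [-0.74, 4.08, -0.19], [0.0, 0.0, 10.5]], [0.0, [0.02, 4.15, -0.19], [0.0, 0.0, 10.4]], [0.0, [0.77, 4.08, -0.18], [0.0, 0.0, 10.5]], [0.0, [1.5, 3.87, -0.19], [0.0, 0.0, 10.4]], [0.0, [2.17, 3.54, -0.18], [0.0, 0.0, 10.5]], [0.0, [2.78, 3.08, -0.19], [0.0, 0.0, 10.4]], [0.0, [3.29, 2.53, -0.18], [0.0, 0.0, 10.5]], [0.0, [3.69, 1.89, -0.19], [0.0, -0.1, 10.4]], [0.0, [3.98, 1.19, -0.19], [0.1, 0.0, 10.5]], [0.0, [4.13, 0.45, -0.19], [0.0, -0.1, 10.4]]]
end [ 0.461 -0.32   0.2  ] max 4.15 10.5 t 16.55 [0.6177 0.1527 0.1761] [1.799e+02 1.000e-01 1.270e+01] op 0.0856 F [-0.2 -0.6  1.3]
```

View pics/w8.png

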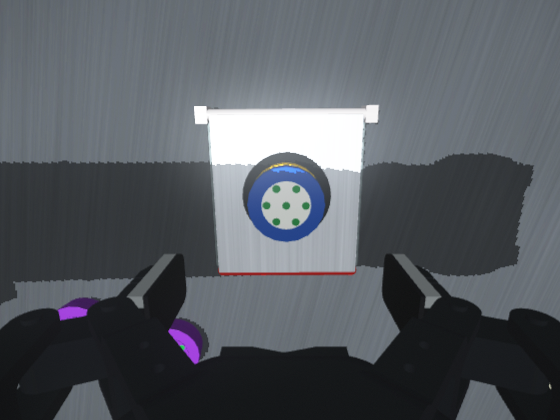

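The blue dish is centred on the yellow one. On to the wedge.

```bash
python3 plan.py 0 .50 -.20 .19 -75 12
```

```text
[[0.0, [-1.6, 2.65, -0.11], [0.0, 0.0, 7.3]], [0.0, [-1.25, 2.83, -0.11], [0.0, 0.0, 7.3]], [0.0, [-0.88, 2.97, -0.11], [0.0, 0.0, 7.3]], [0.0, [-0.5, 3.06, -0.11], [0.0, 0.0, 7.3]], [0.0, [-0.11, 3.1, -0.1], [0.0, 0.0, 7.3]], [0.0, [0.29, 3.09, -0.11], [0.0, 0.0, 7.3]], [0.0, [0.68, 3.02, -0.1], [0.0, 0.0, 7.3]], [0.0, [1.05, 2.91, -0.11], [0.0, 0.0, 7.3]], [0.0, [1.42, 2.76, -0.1], [0.0, 0.0, 7.3]], [0.0, [1.76, 2.55, -0.11], [0.1, 0.0, 7.3]], [0.0, [2.06, 2.31, -0.11], [0.0, 0.0, 7.4]], [0.0, [2.35, 2.03, -0.11], [0.1, -0.1, 7.3]]]
end [ 0.5  -0.2   0.19] max 3.1 7.4 t 16.55 [0.6177 0.1527 0.1761] [1.799e+02 1.000e-01 1.270e+01] op 0.0856 F [-0.2 -0.6  1.3]
```

Request:
play_rows(
  rows=[
    [0, [-1.6, 2.6, -0.1], [0, 0, 7.3]],
    [0, [-1.25, 2.8, -0.1], [0, 0, 7.3]],
    [0, [-0.9, 3, -0.1], [0, 0, 7.3]],
    [0, [-0.5, 3, -0.1], [0, 0, 7.3]],
    [0, [-0.1, 3.1, -0.1], [0, 0, 7.3]],
    [0, [0.3, 3.1, -0.1], [0, 0, 7.3]],
    [0, [0.7, 3, -0.1], [0, 0, 7.3]],
    [0, [1.05, 2.9, -0.1], [0, 0, 7.3]],
    [0, [1.4, 2.8, -0.1], [0, 0, 7.3]],
    [0, [1.75, 2.55, -0.1], [0, 0, 7.3]],
    [0, [2.1, 2.3, -0.1], [0, 0, 7.3]],
    [0, [2.35, 2, -0.1], [0, 0, 7.3]],
  ],
)

```text
time: 17.75
ee_pos: [0.4848, -0.205, 0.1773]
tcp_rot: [179.2, 0.2, -78.0]
wrist_force: [0.5, 0.2, -0.2]
opening: 0.0854
```

```bash
python3 plan.py 0 .461 -.32 .2 -112.6 6
```

```text
[[0.0, [1.79, 0.79, -0.37], [0.1, 0.0, 5.8]], [0.0, [1.86, 0.61, -0.37], [0.1, 0.0, 5.8]], [0.0, [1.91, 0.41, -0.38], [0.2, 0.0, 5.8]], [0.0, [1.95, 0.22, -0.38], [0.1, 0.0, 5.7]], [0.0, [1.96, 0.02, -0.37], [0.2, -0.1, 5.8]], [0.0, [1.95, -0.17, -0.38], [0.1, 0.0, 5.7]]]
end [ 0.461 -0.32   0.2  ] max 1.96 5.8 t 17.75 [ 0.4848 -0.205   0.1773] [179.2   0.2 -78. ] op 0.0854 F [ 0.5  0.2 -0.2]
```

Request:
play_rows(
  rows=[
    [0, [1.8, 0.8, -0.4], [0.1, 0, 5.8]],
    [0, [1.85, 0.6, -0.4], [0.1, 0, 5.8]],
    [0, [1.9, 0.4, -0.4], [0.2, 0, 5.8]],
    [0, [1.95, 0.2, -0.4], [0.1, 0, 5.7]],
    [0, [1.95, 0, -0.4], [0.2, 0, 5.8]],
    [0, [1.5, -0.2, -0.3], [0.1, 0, 4]],
    [0, [0, 0, 0], [0, 0, 0]],
  ],
)

```text
time: 18.45
ee_pos: [0.4564, -0.3223, 0.1932]
tcp_rot: [179.5, -0.1, -112.8]
wrist_force: [-0.3, 1.5, -0.7]
opening: 0.0854
```

```bash
cat > wf.py <<'E'
import sys
from h import *
c=camera("wrist");cv2.imwrite(f"pics/{sys.argv[1]}.png",c["img"][:,:,::-1])
for m in spotter.trace(c,"wedge_grip"):
    p=m["pixels"];print(p.sum(),m["confidence"],*[np.round(q,4) for q in fit([c],[p],WEDGE,(.461,-.32,-.395))])
E
python3 wf.py w9; python3 plan.py 0 .461 -.32 .2 -112.6 3
```

```text
[[0.0, [-0.08, -0.12, -0.23], [0.2, 0.0, 0.0]], [0.0, [-0.08, -0.12, -0.23], [0.2, 0.0, 0.0]], [0.0, [-0.09, -0.12, -0.24], [0.1, 0.0, 0.1]]]
end [ 0.461 -0.32   0.2  ] max 0.24 0.2 t 18.55 [ 0.4567 -0.3209  0.193 ] [ 179.5   -0.  -112.5] op 0.0855 F [ 0.6  0.2 -0.5]
```

View pics/w9.png

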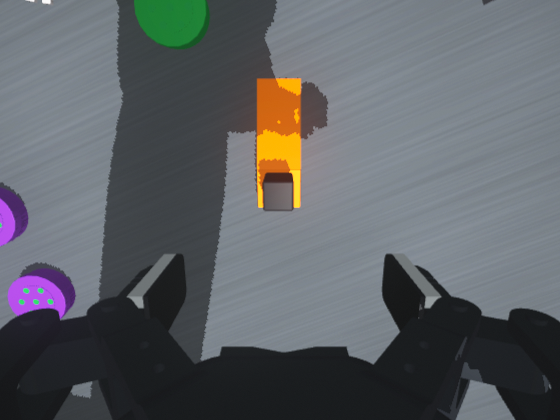

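Run:
```python
from h import *
c=camera("wrist")
print(ray(c,(278,194),.069).round(4), ray(c,(279,78.5),.003).round(4))
P=[ray(c,(257.3,78.5),.003),ray(c,(258,208),.027),ray(c,(301,78.5),.003),ray(c,(300.5,208),.027)]
print(np.round(P,4),[np.degrees(np.arctan2(*(P[i]-P[i+1])[1::-1])) for i in (0,2)])
b=c["img"].astype(int)
m=((b[:,:,0]>2.2*b[:,:,2])&(b[:,:,0]>90)).astype(np.uint8); m[262:295,:]*=1
n,l,s,_=cv2.connectedComponentsWithStats(m);j=1+np.argmax(s[1:,4]);k=l==j;print(s[j])
k[170:213,260:296]=True;k=k.astype(np.uint8);k=cv2.morphologyEx(k,cv2.MORPH_CLOSE,np.ones((5,5)))
print(*[np.round(q,4) for q in fit([c],[k],WEDGE,(.461,-.32,-.395))])
```

```text
[ 0.4617 -0.3181  0.069 ] [ 0.5476 -0.354   0.003 ]
[[ 0.5553 -0.3356  0.003 ]
 [ 0.4473 -0.2908  0.027 ]
 [ 0.5399 -0.3727  0.003 ]
 [ 0.432  -0.3278  0.027 ]] [np.float64(-22.538807953972196), np.float64(-22.57095848892919)]
[ 258   78   45  129 4694]
[ 0.4599 -0.3186 -0.3966] 0.0267
```

```bash
python3 plan.py 0 .4605 -.3187 .09 -112.6 5
```

```text
[[0.0, [-0.06, -0.07, 2.06], [0.1, 0.0, 0.0]], [0.0, [-0.06, -0.07, 2.07], [0.1, 0.0, 0.0]], [0.0, [-0.06, -0.07, 2.06], [0.1, 0.0, 0.0]], [0.0, [-0.07, -0.06, 2.07], [0.1, 0.0, 0.0]], [0.0, [-0.06, -0.06, 2.06], [0.1, 0.0, 0.1]]]
end [ 0.4605 -0.3188  0.09  ] max 2.07 0.1 t 18.6 [ 0.4568 -0.3205  0.1933] [ 179.5   -0.  -112.5] op 0.0856 F [ 0.4  0.5 -0.3]
```

Request:
play_rows(
  rows=[
    [0, [-0.06, -0.07, 1.6], [0.1, 0, 0]],
    [0, [-0.06, -0.07, 2.1], [0.1, 0, 0]],
    [0, [-0.06, -0.07, 2.1], [0.1, 0, 0]],
    [0, [-0.06, -0.06, 2], [0.1, 0, 0]],
    [0, [-0.06, -0.06, 1.8], [0.1, 0, 0]],
    [0, [0, 0, 0], [0, 0, 0]],
  ],
)

```text
time: 19.2
ee_pos: [0.4619, -0.3133, 0.0928]
tcp_rot: [180.0, 0.0, -111.7]
wrist_force: [-0.4, 0.1, 0.3]
opening: 0.0855
```

```bash
python3 plan.py 0 .4605 -.3187 .045 -112.6 4
```

```text
[[0.0, [0.14, -0.02, 1.19], [0.0, 0.0, 0.2]], [0.0, [0.14, -0.02, 1.2], [0.0, 0.0, 0.2]], [0.0, [0.14, -0.02, 1.19], [0.0, 0.0, 0.3]], [0.0, [0.14, -0.01, 1.2], [0.0, 0.0, 0.2]]]
end [ 0.4605 -0.3187  0.045 ] max 1.2 0.3 t 19.2 [ 0.4619 -0.3133  0.0928] [ 180.     0.  -111.7] op 0.0855 F [-0.4  0.1  0.3]
```

Request:
play_rows(
  rows=[
    [0, [0.2, -0.02, 1], [0, 0, 0.3]],
    [0, [0.2, -0.02, 1.2], [0, 0, 0.2]],
    [0, [0.15, -0.02, 1.2], [0, 0, 0.3]],
    [0, [0.14, 0, 1], [0, 0, 0.2]],
    [0, [0, 0, 0], [0, 0, 0]],
  ],
)

```text
time: 19.7
ee_pos: [0.4607, -0.3197, 0.0471]
tcp_rot: [-179.9, -0.0, -112.6]
wrist_force: [-0.2, -0.2, 0.8]
opening: 0.0856
```

```bash
python3 plan.py 0 .4605 -.3187 .044 -112.6 1
```

```text
[[0.0, [-0.08, 0.06, 0.31], [-0.1, 0.0, 0.0]]]
end [ 0.4605 -0.3187  0.044 ] max 0.31 0.1 t 19.7 [ 0.4607 -0.3197  0.0471] [-179.9   -0.  -112.6] op 0.0856 F [-0.2 -0.2  0.8]
```

Request:
play_rows(
  rows=[
    [0, [-0.08, 0.05, 0.3], [0, 0, 0]],
    [1, [0, 0, 0], [0, 0, 0]],
    [1, [0, 0, 0], [0, 0, 0]],
    [1, [0, 0, 0], [0, 0, 0]],
    [1, [0, 0, 0], [0, 0, 0]],
    [1, [0, 0, 0], [0, 0, 0]],
    [1, [0, 0, 0], [0, 0, 0]],
    [1, [0, 0, 0], [0, 0, 0]],
    [1, [0, 0, 0], [0, 0, 0]],
    [1, [0, 0, 0], [0, 0, 0]],
  ],
  newtons=60,
)

```text
time: 20.7
ee_pos: [0.4612, -0.3193, 0.0453]
tcp_rot: [-179.8, -0.0, -112.6]
wrist_force: [-0.2, 0.3, -1.2]
opening: 0.0245
```

```bash
python3 wr.py w10; python3 plan.py 1 .4605 -.3187 .1 -112.6 5
```

```text
[ 0.4611 -0.3192  0.0453] [-1.7981e+02 -2.0000e-02 -1.1257e+02] 20.75
[[1.0, [0.0, 0.01, -1.09], [0.0, 0.0, 0.0]], [1.0, [-0.01, 0.01, -1.1], [0.0, 0.0, 0.0]], [1.0, [0.0, 0.01, -1.09], [-0.1, 0.0, 0.0]], [1.0, [-0.01, 0.02, -1.1], [0.0, 0.0, 0.0]], [1.0, [0.0, 0.01, -1.09], [-0.1, 0.0, 0.0]]]
end [ 0.4605 -0.3187  0.1   ] max 1.1 0.1 t 20.75 [ 0.4611 -0.3192  0.0453] [-179.8   -0.  -112.6] op 0.0242 F [ 0.2  0.1 -1.1]
```

View pics/w10.png

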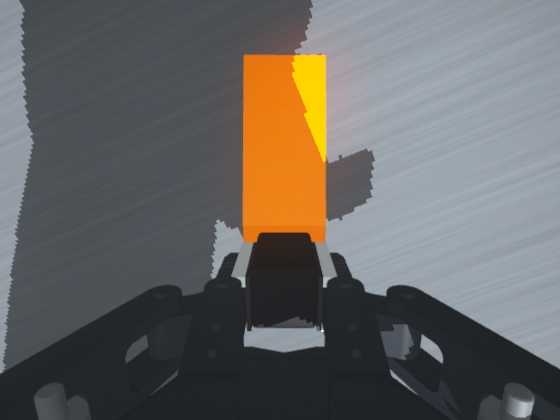

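Request:
play_rows(
  rows=[
    [1, [0, 0, -0.8], [0, 0, 0]],
    [1, [0, 0, -2], [0, 0, 0]],
    [1, [0, 0, -3], [0, 0, 0]],
    [1, [0, 0, -2.5], [0, 0, 0]],
    [1, [0, 0, -0.7], [0, 0, 0]],
  ],
)

```text
time: 21.25
ee_pos: [0.4595, -0.3182, 0.1376]
tcp_rot: [179.9, 0.0, -112.6]
wrist_force: [0.3, -0.3, -1.3]
opening: 0.0244
```

```bash
python3 wr.py w11; python3 plan.py 1 .60 -.18 .125 -37 12
```

```text
[ 0.4596 -0.3182  0.1376] [ 1.7995e+02  3.0000e-02 -1.1257e+02] 21.3
[[1.0, [-1.51, -0.64, 0.11], [0.0, 0.0, -6.3]], [1.0, [-1.43, -0.8, 0.1], [0.0, 0.0, -6.3]], [1.0, [-1.34, -0.95, 0.11], [0.0, 0.0, -6.3]], [1.0, [-1.23, -1.09, 0.1], [0.0, 0.0, -6.3]], [1.0, [-1.1, -1.22, 0.11], [0.0, 0.0, -6.3]], [1.0, [-0.96, -1.34, 0.1], [0.0, 0.0, -6.3]], [1.0, [-0.8, -1.43, 0.11], [0.0, 0.0, -6.3]], [1.0, [-0.64, -1.51, 0.1], [0.0, 0.0, -6.3]], [1.0, [-0.47, -1.57, 0.11], [0.0, 0.0, -6.3]], [1.0, [-0.3, -1.62, 0.1], [0.0, 0.0, -6.3]], [1.0, [-0.12, -1.64, 0.11], [0.0, 0.0, -6.3]], [1.0, [0.07, -1.64, 0.1], [0.0, 0.1, -6.3]]]
end [ 0.6   -0.18   0.125] max 1.64 6.3 t 21.3 [ 0.4596 -0.3182  0.1376] [ 179.9    0.  -112.6] op 0.0243 F [ 0.6  0.2 -0.9]
```

View pics/w11.png

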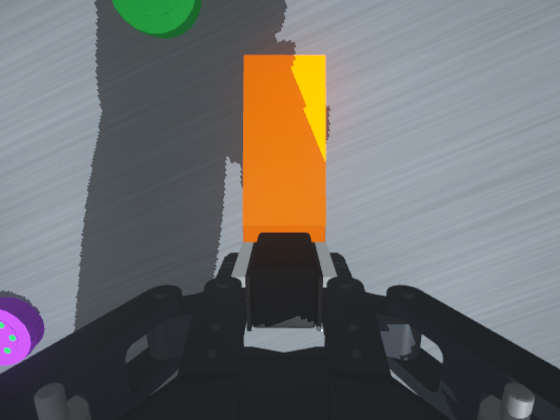

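The wedge is lifted level and did not slip: the tip is still at (285,55).

Request:
play_rows(
  rows=[
    [1, [-1.2, -0.5, 0], [0, 0, -5]],
    [1, [-1.4, -0.8, 0], [0, 0, -6.3]],
    [1, [-1.3, -0.95, 0], [0, 0, -6.3]],
    [1, [-1.2, -1.1, 0], [0, 0, -6.3]],
    [1, [-1.1, -1.2, 0], [0, 0, -6.3]],
    [1, [-0.95, -1.3, 0], [0, 0, -6.3]],
    [1, [-0.8, -1.4, 0], [0, 0, -6.3]],
    [1, [-0.65, -1.5, 0], [0, 0, -6.3]],
    [1, [-0.45, -1.6, 0], [0, 0, -6.3]],
    [1, [-0.3, -1.6, 0], [0, 0, -6.3]],
    [1, [-0.1, -1.6, 0], [0, 0, -6.3]],
    [1, [0.05, -1.6, 0], [0, 0, -6.3]],
  ],
)

```text
time: 22.5
ee_pos: [0.5959, -0.1789, 0.1212]
tcp_rot: [179.8, 1.0, -35.5]
wrist_force: [0.6, -0.6, -2.1]
opening: 0.024
```

```bash
python3 plan.py 1 .665 -.05 .12 13.1 10
```

```text
[[1.0, [-0.19, -1.45, 0.01], [0.0, 0.1, -4.9]], [1.0, [-0.06, -1.46, 0.01], [0.0, 0.1, -4.9]], [1.0, [0.06, -1.46, 0.01], [0.0, 0.1, -4.9]], [1.0, [0.19, -1.45, 0.01], [0.0, 0.1, -4.8]], [1.0, [0.31, -1.43, 0.01], [0.0, 0.1, -4.9]], [1.0, [0.43, -1.4, 0.01], [0.0, 0.1, -4.8]], [1.0, [0.54, -1.36, 0.01], [-0.1, 0.1, -4.9]], [1.0, [0.66, -1.3, 0.01], [0.0, 0.1, -4.8]], [1.0, [0.76, -1.25, 0.01], [-0.1, 0.1, -4.9]], [1.0, [0.87, -1.17, 0.01], [0.0, 0.1, -4.8]]]
end [ 0.665 -0.05   0.12 ] max 1.46 4.9 t 22.5 [ 0.5959 -0.1789  0.1212] [179.8   1.  -35.5] op 0.024 F [ 0.6 -0.6 -2.1]
```

Request:
play_rows(
  rows=[
    [1, [-0.2, -1.3, 0], [0, 0.1, -4.9]],
    [1, [-0.06, -1.45, 0], [0, 0.1, -4.9]],
    [1, [0.06, -1.45, 0], [0, 0.1, -4.9]],
    [1, [0.2, -1.45, 0], [0, 0.1, -4.8]],
    [1, [0.3, -1.4, 0], [0, 0.1, -4.9]],
    [1, [0.45, -1.4, 0], [0, 0.1, -4.8]],
    [1, [0.55, -1.35, 0], [0, 0.1, -4.9]],
    [1, [0.65, -1.3, 0], [0, 0.1, -4.8]],
    [1, [0.75, -1.25, 0], [0, 0.1, -4.9]],
    [1, [0.7, -0.9, 0], [0, 0.1, -3.5]],
    [1, [0, 0, 0], [0, 0, 0]],
  ],
)

```text
time: 23.6
ee_pos: [0.6587, -0.0458, 0.1018]
tcp_rot: [-179.3, 1.1, 14.1]
wrist_force: [0.4, 0.1, -2.8]
opening: 0.0243
```

```bash
python3 wr.py w12; python3 plan.py 1 .665 -.05 .07 13.1 4;  python3 - <<'E'
from h import *
for n in ("scene","side"):
    c=camera(n);cv2.imwrite(f"pics/b_{n}.png",c["img"][:,:,::-1])
E
```

```text
[ 0.6583 -0.0464  0.1017] [-179.31    1.1    13.94] 23.65
[[1.0, [0.16, 0.14, 0.79], [-0.2, 0.3, 0.2]], [1.0, [0.15, 0.13, 0.79], [-0.2, 0.3, 0.2]], [1.0, [0.15, 0.13, 0.79], [-0.1, 0.3, 0.2]], [1.0, [0.14, 0.13, 0.79], [-0.2, 0.2, 0.2]]]
end [ 0.665 -0.05   0.07 ] max 0.79 0.3 t 23.65 [ 0.6583 -0.0464  0.1017] [-179.3    1.1   13.9] op 0.0247 F [-0.   0.8 -2.1]
```

View pics/w12.png

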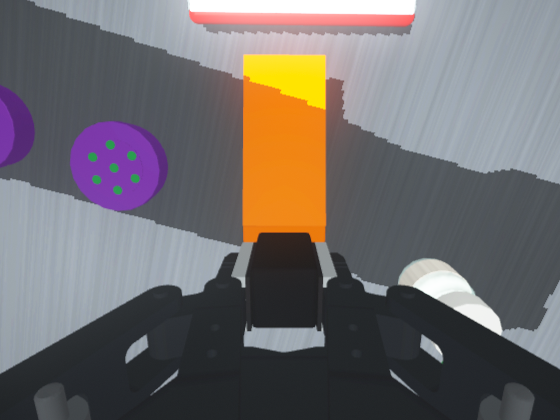

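View pics/b_scene.png

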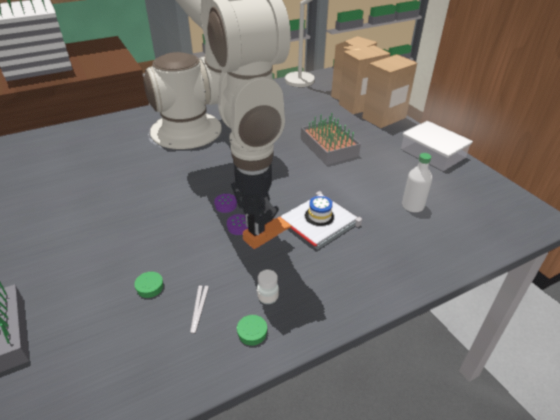

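Request:
play_rows(
  rows=[
    [1, [0.2, 0.1, 0.5], [-0.2, 0.3, 0.2]],
    [1, [0.15, 0.13, 0.8], [-0.2, 0.3, 0.2]],
    [1, [0.15, 0.1, 0.8], [-0.2, 0.3, 0.2]],
    [1, [0.1, 0.1, 0.7], [-0.2, 0.2, 0.2]],
    [1, [0, 0, 0], [0, 0, 0]],
  ],
)

```text
time: 24.25
ee_pos: [0.6644, -0.0526, 0.0712]
tcp_rot: [179.8, -0.1, 12.6]
wrist_force: [-0.2, -0.2, -2.5]
opening: 0.0241
```

```bash
python3 plan.py 1 .665 -.05 .05 13.1 3
```

```text
[[1.0, [0.04, -0.08, 0.71], [0.1, 0.0, -0.2]], [1.0, [0.04, -0.08, 0.7], [0.1, 0.0, -0.1]], [1.0, [0.04, -0.08, 0.71], [0.0, -0.1, -0.2]]]
end [ 0.665 -0.05   0.05 ] max 0.71 0.2 t 24.25 [ 0.6644 -0.0526  0.0712] [ 1.798e+02 -1.000e-01  1.260e+01] op 0.0241 F [-0.2 -0.2 -2.5]
```

Request:
play_rows(
  rows=[
    [1, [0, -0.05, 0.7], [0.1, 0, -0.2]],
    [1, [0, -0.05, 0.7], [0.1, 0, -0.2]],
    [1, [0, -0.05, 0.5], [0, 0, -0.2]],
    [1, [0, 0, 0], [0, 0, 0]],
  ],
)

```text
time: 24.65
ee_pos: [0.6639, -0.0511, 0.0503]
tcp_rot: [-180.0, -0.1, 13.3]
wrist_force: [-0.2, 0.3, -2.6]
opening: 0.0241
```

```bash
cat > bar.py <<'E'
import sys
from h import *
c=camera("wrist");cv2.imwrite(f"pics/{sys.argv[1]}.png",c["img"][:,:,::-1])
b=c["img"].astype(int)
m=(b[:,:,0]>2.2*b[:,:,1])&(b[:,:,0]>80)&(b[:,:,1]<1.6*b[:,:,2]+10)
ys,xs=np.nonzero(m);print("red px",len(xs),xs.min(),xs.max(),ys.min(),ys.max())
z=float(sys.argv[2]) if len(sys.argv)>2 else .016
k=np.polyfit(xs,ys,1);P=[ray(c,(x,np.polyval(k,x)),z) for x in (xs.min()-.5,xs.max()+.5)]
mid=np.mean(P,0);ang=np.degrees(np.arctan2(*(P[1]-P[0])[1::-1]))
o=get_obs();yw=np.radians(o["tcp_rot"][2]);d=np.array([-np.sin(yw),np.cos(yw)]);l=np.array([np.cos(yw),np.sin(yw)])
e=(mid-o["ee_pos"])[:2]
print("bar",np.round(P,4).tolist(),"mid",mid.round(4),"ang",ang,"ahead",e@d,"lateral(tool x)",e@l,"tcp",o["ee_pos"].round(4),o["tcp_rot"].round(2),"F",o["wrist_force"].round(1),"t",o["time"],o["opening"])
E
python3 bar.py w13
```

```text
red px 2482 0 105 111 194
bar [[0.5126, -0.0234, 0.016], [0.5648, -0.0267, 0.016]] mid [ 0.5387 -0.025   0.016 ] ang -3.6147547194283036 ahead 0.0541202457917273 lateral(tool x) -0.11596520174091293 tcp [ 0.664  -0.0511  0.0507] [-1.800e+02 -8.000e-02  1.326e+01] F [-0.2 -1.2 -1.2] t 24.7 0.02426252883115056
```

View pics/w13.png

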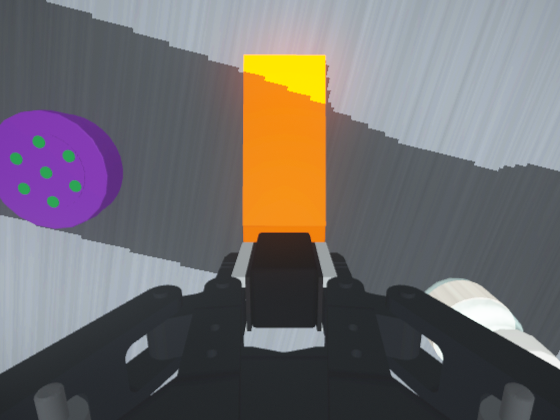

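Run:
```python
from h import *
c=camera("wrist");o=get_obs();p=o["ee_pos"];yw=np.radians(o["tcp_rot"][2]);d=np.array([-np.sin(yw),np.cos(yw)])
t=ray(c,(284.7,54.8),.003+p[2]-.0453); print("tip ahead of tcp",(t-p)[:2]@d)
```

```text
tip ahead of tcp 0.09507813418783331
```

Request:
play_rows(
  rows=[
    [1, [0, -0.5, 0.1], [0, 0, 0]],
    [1, [0, -1, 0.1], [0, 0, 0]],
    [1, [0, -1, 0.05], [0, 0, 0]],
    [1, [0, -1, 0], [0, 0, 0]],
    [1, [0, -1, 0], [0, 0, 0]],
    [1, [0, -0.5, 0], [0, 0, 0]],
    [1, [0, 0, 0], [0, 0, 0]],
  ],
)

```text
time: 25.45
ee_pos: [0.6521, 0.0021, 0.0493]
tcp_rot: [179.9, -0.2, 13.3]
wrist_force: [1.0, -1.1, -6.1]
opening: 0.0244
```

```bash
python3 bar.py w14
```

```text
red px 4870 10 430 90 320
bar [[0.5089, -0.0757, 0.016], [0.6925, 0.1189, 0.016]] mid [0.6007 0.0216 0.016 ] ang 46.66823479926763 ahead 0.030898848290002282 lateral(tool x) -0.045500775244536905 tcp [0.6521 0.002  0.0492] [179.88  -0.18  13.29] F [ 1.5  0.3 -6.2] t 25.5 0.024000849457707973
```

View pics/w14.png

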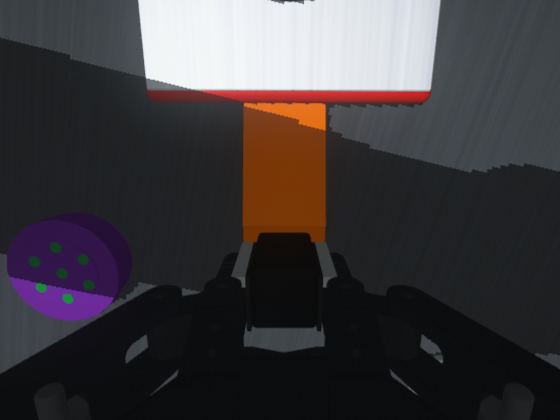

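Request:
play_rows(
  rows=[
    [1, [0, 0.2, 0.2], [0, 0, 0]],
    [1, [0, 0, 0.2], [0, 0, 0]],
    [1, [0, 0, 0.1], [0, 0, 0]],
    [1, [0, 0, 0], [0, 0, 0]],
  ],
)

```text
time: 25.9
ee_pos: [0.653, -0.0002, 0.0457]
tcp_rot: [-180.0, -0.3, 13.3]
wrist_force: [-0.2, 0.1, -1.8]
opening: 0.0241
```

```bash
python3 plan.py 1 .6467 .0308 .0455 13.2 6
```

```text
[[1.0, [0.02, -0.53, 0.0], [0.0, 0.0, 0.0]], [1.0, [0.02, -0.53, 0.0], [0.0, -0.1, 0.0]], [1.0, [0.01, -0.52, 0.01], [0.0, 0.0, 0.0]], [1.0, [0.02, -0.53, 0.0], [0.0, -0.1, 0.0]], [1.0, [0.01, -0.52, 0.01], [0.0, 0.0, 0.0]], [1.0, [0.02, -0.53, 0.0], [0.0, -0.1, 0.1]]]
end [0.6467 0.0308 0.0455] max 0.53 0.1 t 25.9 [ 6.53e-01 -2.00e-04  4.57e-02] [-180.    -0.3   13.3] op 0.0241 F [-0.2  0.1 -1.8]
```

Request:
play_rows(
  rows=[
    [1, [0, -0.3, 0.02], [0, -0.1, 0]],
    [1, [0, -0.3, 0.02], [0, -0.1, 0]],
    [1, [0, -0.3, 0.02], [0, -0.1, 0]],
    [1, [0, -0.3, 0.02], [0, 0, 0]],
    [1, [0, -0.3, 0.02], [0, 0, 0]],
    [1, [0, 0, 0], [0, 0, 0]],
  ],
)

```text
time: 26.5
ee_pos: [0.6509, 0.0123, 0.0462]
tcp_rot: [179.6, -0.1, 13.1]
wrist_force: [-0.7, 2.1, -4.0]
opening: 0.0242
```

```bash
python3 plan.py 1 .6467 .0308 .0455 13.2 4
```

```text
[[1.0, [0.0, -0.48, 0.01], [0.1, 0.0, 0.0]], [1.0, [0.0, -0.47, 0.02], [0.1, 0.0, 0.0]], [1.0, [0.01, -0.48, 0.01], [0.1, -0.1, -0.1]], [1.0, [0.0, -0.47, 0.02], [0.1, 0.0, 0.0]]]
end [0.6467 0.0308 0.0455] max 0.48 0.1 t 26.5 [0.6509 0.0123 0.0462] [ 1.796e+02 -1.000e-01  1.310e+01] op 0.0242 F [-0.7  2.1 -4. ]
```

Request:
play_rows(
  rows=[
    [1, [0, -0.3, 0.04], [0.1, 0, 0]],
    [1, [0, -0.3, 0.04], [0.1, 0, 0]],
    [1, [0, -0.3, 0.04], [0.1, 0, 0]],
    [1, [0, -0.3, 0.04], [0.1, 0, 0]],
    [1, [0, -0.3, 0.04], [0, 0, 0]],
    [1, [0, 0, 0], [0, 0, 0]],
  ],
)

```text
time: 27.1
ee_pos: [0.6502, 0.0207, 0.0468]
tcp_rot: [179.2, -0.3, 12.8]
wrist_force: [-0.3, 1.3, -3.4]
opening: 0.0242
```

```bash
python3 plan.py 1 .6467 .0308 .0455 13.2 4; python3 bar.py w15 .02 | head -1
python3 - <<'E'
from h import *
for n in ("scene","side"):
    c=camera(n);x,y=(317,219) if n=="scene" else (241,227);cv2.imwrite(f"pics/c_{n}.png",cv2.resize(c["img"][y-60:y+60,x-80:x+80,::-1],None,fx=5,fy=5,interpolation=cv2.INTER_CUBIC))
E
```

```text
[[1.0, [-0.03, -0.27, 0.03], [0.2, -0.1, -0.1]], [1.0, [-0.03, -0.26, 0.03], [0.2, -0.1, -0.1]], [1.0, [-0.03, -0.27, 0.03], [0.2, -0.1, -0.1]], [1.0, [-0.02, -0.26, 0.03], [0.2, 0.0, -0.1]]]
end [0.6467 0.0308 0.0455] max 0.27 0.2 t 27.1 [0.6502 0.0207 0.0468] [179.2  -0.3  12.8] op 0.0242 F [-0.3  1.3 -3.4]
red px 5256 7 424 131 346
```

View pics/w15.png

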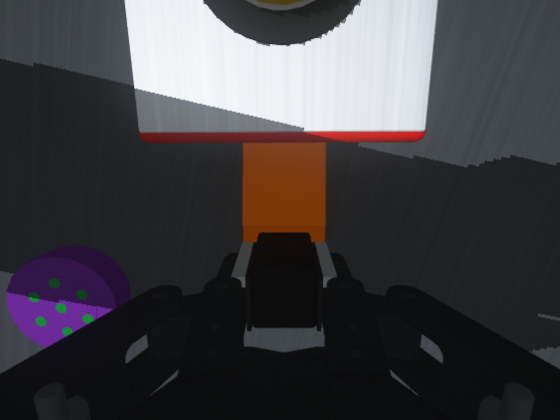

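View pics/c_scene.png

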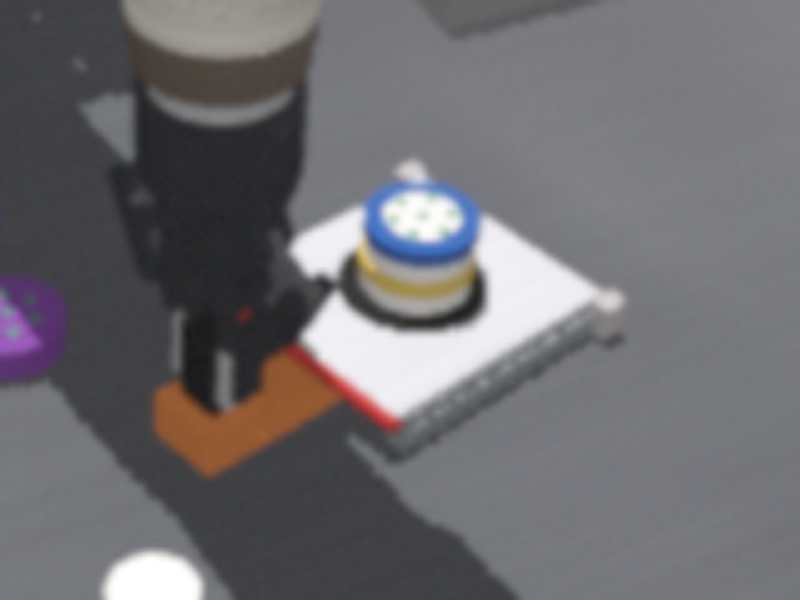

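Request:
play_rows(
  rows=[
    [1, [-0.05, -0.3, 0.12], [0.3, 0, 0]],
    [1, [-0.05, -0.3, 0.12], [0.3, 0, 0]],
    [1, [-0.05, -0.3, 0.12], [0.3, 0, 0]],
    [1, [-0.03, -0.3, 0.12], [0.2, 0, 0]],
    [1, [0, 0, 0], [0, 0, 0]],
  ],
)

```text
time: 27.75
ee_pos: [0.6494, 0.0266, 0.0462]
tcp_rot: [179.7, -0.8, 12.5]
wrist_force: [-0.5, 1.8, -3.6]
opening: 0.0245
```

```bash
python3 plan.py 1 .6467 .0308 .0455 13.2 4
```

```text
[[1.0, [-0.04, -0.12, 0.02], [0.1, -0.2, -0.2]], [1.0, [-0.05, -0.12, 0.01], [0.1, -0.2, -0.2]], [1.0, [-0.04, -0.11, 0.02], [0.1, -0.2, -0.1]], [1.0, [-0.04, -0.12, 0.01], [0.0, -0.2, -0.2]]]
end [0.6467 0.0308 0.0455] max 0.12 0.2 t 27.75 [0.6494 0.0266 0.0462] [179.7  -0.8  12.5] op 0.0245 F [-0.5  1.8 -3.6]
```

Request:
play_rows(
  rows=[
    [1, [-0.04, -0.25, 0.1], [0.1, -0.3, -0.3]],
    [1, [-0.04, -0.2, 0.1], [0.1, -0.3, -0.2]],
    [1, [0, -0.1, 0.08], [0, -0.2, -0.2]],
    [1, [0, 0, 0], [0, 0, 0]],
    [1, [0, 0, 0], [0, 0, 0]],
  ],
)

```text
time: 28.25
ee_pos: [0.6499, 0.0288, 0.0461]
tcp_rot: [179.5, -0.2, 13.1]
wrist_force: [0.6, -3.8, 1.8]
opening: 0.0244
```

```bash
python3 plan.py 1 .6467 .0308 .0455 13.2 4
cat > lift.py <<'E'
from h import *
import pickle,sys
cs0,_=pickle.load(open("m1.pkl","rb"))
cs={"scene":camera("scene"),"side":camera("side")}
d=np.array([-.2285,.9735,0]);lat=np.array([.9735,.2285,0])
barP=np.array([.6356,.0785,0])
def red(c,box):
    im=c["img"].astype(int);m=(im[:,:,0]>1.8*im[:,:,1])&(im[:,:,0]>60)&(im[:,:,1]<1.5*im[:,:,2])
    k=np.zeros_like(m);x0,x1,y0,y1=box;k[y0:y1,x0:x1]=1;return m&k
# right end of bar (lat=+.062) in scene: compare rows at a few columns before/after
for c in (cs0[0],cs["scene"]):
    m=red(c,(300,330,215,260)); xs=range(303,320,2)
    print([round(float(np.nonzero(m[:,x])[0].mean()),2) if m[:,x].any() else None for x in xs])
for z in (.016,.019,.022,.025):
    # predicted image row at column 311 for bar axis height z
    L=np.linspace(0,.062,60)
    uv=proj(cs["scene"],np.array([barP+l*lat+[0,0,z] for l in L]));print(z,np.interp([303,305,307,309,311,313],uv[:,0],uv[:,1]).round(2))
for n,c in cs.items():
    x,y=(317,219) if n=="scene" else (241,227);cv2.imwrite(f"pics/{sys.argv[1]}_{n}.png",cv2.resize(c["img"][y-60:y+60,x-80:x+80,::-1],None,fx=5,fy=5,interpolation=cv2.INTER_CUBIC))
E
python3 lift.py d
```

```text
[[1.0, [-0.07, -0.07, 0.01], [0.1, 0.0, 0.0]], [1.0, [-0.06, -0.07, 0.02], [0.1, -0.1, 0.0]], [1.0, [-0.07, -0.06, 0.01], [0.2, 0.0, 0.0]], [1.0, [-0.06, -0.07, 0.02], [0.1, -0.1, -0.1]]]
end [0.6467 0.0308 0.0455] max 0.07 0.2 t 28.25 [0.6499 0.0288 0.0461] [179.5  -0.2  13.1] op 0.0244 F [ 0.6 -3.8  1.8]
[236.0, 238.0, 239.5, 241.0, 242.0, 244.0, 244.5, None, None]
[234.0, 236.0, 237.0, 239.0, 240.5, 242.0, 242.5, None, None]
0.016 [235.19 236.7  238.21 239.72 241.23 242.74]
0.019 [234.26 235.76 237.27 238.77 240.28 241.79]
0.022 [233.32 234.82 236.32 237.82 239.33 240.83]
0.025 [232.38 233.87 235.37 236.87 238.37 239.87]
```

View pics/d_scene.png

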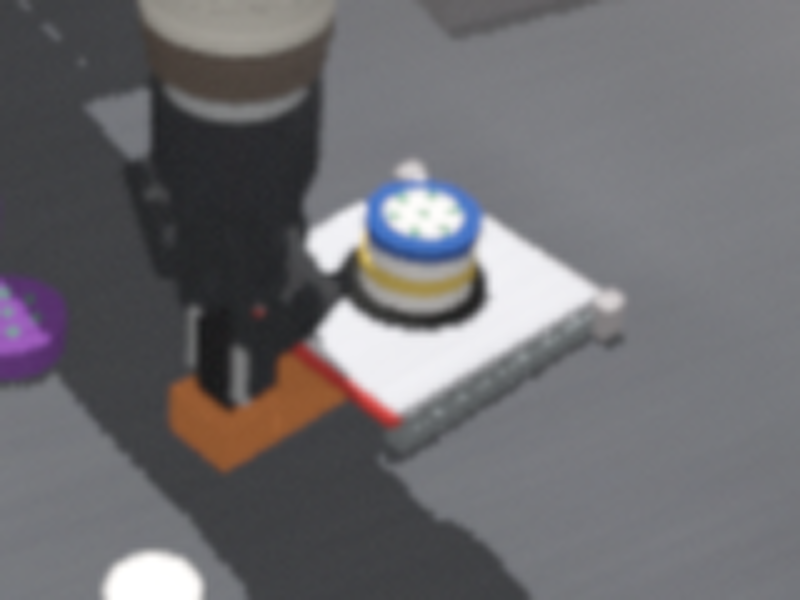

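View pics/d_side.png

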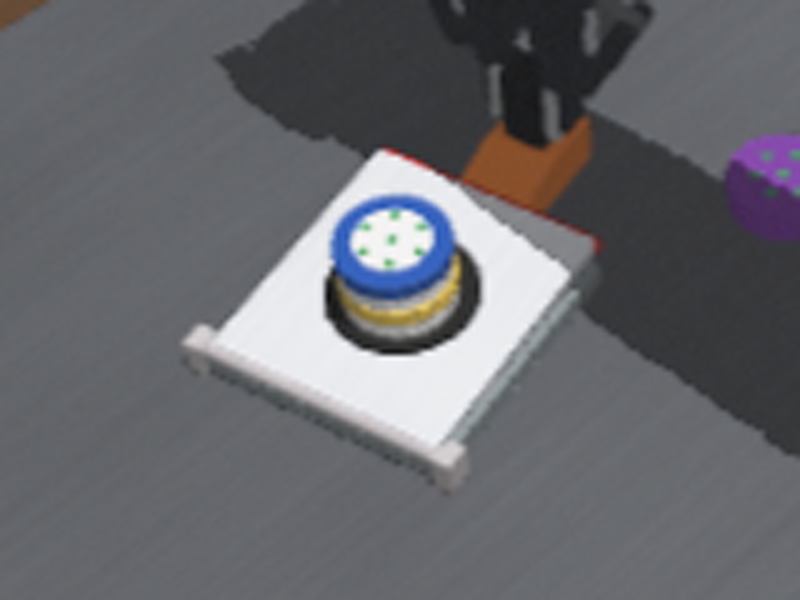

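Run:
```python
from h import *
cs=[camera("scene"),camera("side")]
cen=[]
for c in cs:
    im=cv2.cvtColor(c["img"],cv2.COLOR_RGB2HSV);
    m=((im[:,:,0]>100)&(im[:,:,0]<125)&(im[:,:,1]>110)&(im[:,:,2]>60)).astype(np.uint8)
    n,l,s,_=cv2.connectedComponentsWithStats(m);j=1+np.argmax(s[1:,4])
    h=cv2.convexHull(np.argwhere(l==j)[:,::-1].astype(np.int32));k=np.zeros(m.shape,np.uint8);cv2.fillConvexPoly(k,h,1)
    print(s[j],*[np.round(q,4) for q in fit([c],[k],[cyl(.03,.059,.0685)],(.618,.153),False)])
    # pad: dark
    x,y=int(s[j][0]+s[j][2]/2),int(s[j][1]+s[j][3]/2)
o=get_obs();print(o["time"],o["ee_pos"],o["tcp_rot"],o["wrist_force"],o["qd"].round(2))
```

```text
[311 195  22  16 134] [0.616  0.1581] 0.2061
[227 206  25  21 227] [0.6171 0.1535] 0.0767
28.45 [0.64986129 0.02880085 0.04612899] [179.48618476  -0.20010175  13.11298479] [ 0.43059253 -4.17514769  1.49884451] [0.02 0.02 0.08 0.08 0.01 0.09]
```

```bash
python3 -c "
from workcell import get_obs,camera,job_done
for i in range(6): camera('wrist')
o=get_obs();print(o['time'],o['ee_pos'],o['wrist_force'],o['opening'])
print(job_done())"
```

```text
28.75 [0.64986691 0.02881652 0.04614701] [ 0.92934843 -1.98098451  1.27514971] 0.02420347974923048
the job is handed in; nothing more can be done
None
```

I set the yellow dish on the pad and the blue dish on top of it, and let go of both. I then slid the wedge in under the red bar and handed the job in at about 28.8 s, still gripping it. No verdict was reported.

- **Stack:** The wrist picture put yellow within about 2 mm of the pad centre. After the lift, the side camera fit put blue within about 2 mm of that centre. The scene camera fit differed, putting blue about 5–6 mm off, but it fitted poorly. Both are inside the 12 mm limit.
- **Bar lift:** The red line moved about 2 pixels in the scene picture, which is about 6 mm. The wedge geometry gives a bar axis about 21.8 mm above the table, against the allowed 19–26 mm.
- **Hold:** The gripper was still closed on the wedge at 24 mm, and its position was steady to within 0.1 mm over the last 0.3 s. The wrist force showed the bar and table bearing on the wedge. The wedge was level to about 0.5°.
- **Robot off the plate:** The pictures showed the fingers clear of the plate and dishes. I did not measure that contact directly.
- **Bystanders:** I did not touch any of them as far as the pictures show. I did not re-measure their positions at the end.
- **Early contact:** On the first approach the wedge rode about 4 mm high and brushed the bar. I backed off, lowered it to the table and pushed in again.

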